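# Press the nameplate blanks overnight in the ratchet press

## Robot

A 7-joint arm with a two-finger parallel gripper is mounted at the origin on the work surface. World frame = base frame: x ahead of the robot, y to its left, z up, the work surface at z = 0. Lengths are in mm, angles in rad, forces in N, time in s.
With the tool pointing down it reaches from about 400 to 900 mm from the base axis. Payload 5.5 kg.
Tool frame: the origin (TCP) lies at the very end of the fingers, on their centre line; the grasp point (between the pads) lies 19 mm behind it; z points along the fingers, y is the direction in which the jaws open and shut (so a half turn about z gives the same grasp; the last joint's range is limited). The gripper opens to 92 mm and grips with 3 to 60 N. Pads are 19 mm wide; open, the fingers measure 130 mm over their backs; the gripper's body (75 mm by 190 mm) begins 47 mm behind the grasp point.
Start: joints at [1.493, 0.501, -0.427, 1.55, 0.221, 1.138, -0.21], TCP at [217.29, -612.605, 226.729] pointing down, gripper open.
Joint ranges: [-2.88, 2.88], [-0.31, 2.03], [-1.54, 1.56], [0.2, 2.42], [-1.41, 4.55], [0.19, 2.02], [-2.57, 2.57]. Speed limits (rad/s): [2.57, 2.57, 3.14, 3.14, 3.14, 3.14, 3.14].

## Interface

Orientations are given as a rotation vector (axis times angle).
In Python, from rig import env gives the robot as it stands. The module is installed in compiled form; this text tells all that it offers.
- The arm moves only by the tool jog_arm, never from a script. Its argument "plan" is a list that holds one entry, the list of rows, each a list of 7 numbers: the shift along the tool's x, y, z in m, then the turn, a rotation vector about the tool's x, y, z in rad, then the closure, from 0 (fully open) to 1 (shut). In form: [[[x, y, z, rx, ry, rz, grip], ...]]. A call has 1 to 12 rows; each row is the pose to reach, as a shift and turn from the pose measured when the call began, along the tool's axes at that moment; what a row does not reach only later rows make up. A row lasts 1/10 s, in which the tool goes at most 50 mm and 8.59 degrees, less where a joint would pass 70% of its speed; a pose out of reach is approached as far as the arm can. A call with a gripper value outside its range is refused whole. The fingers move at their own pace and stop on an object; the grip force is fixed at half the most. Time passes only in rows, so rows that repeat a pose let the fingers close. It gives the time, the measured TCP pose, the force and the opening at its end, in the units of the state.
- env.get_state(): the state, without advancing time (a new reading comes with each control period).
- env.capture(name): name is "side" or "top"; returns the picture (400x640x3 uint8, red, green, blue); there is no depth.
- env.get_calibration(name): a dict with "vfov" (degrees; the focal length in pixels is half the picture's height over the tangent of half this angle, whatever the lens; pixels are square), "cx", "cy" (the principal point, pixels), "R" (3x3) and "t" (3): a world point X has camera coordinates R X + t. Camera axes: x right, y down, z forward; pixel columns grow to the right and rows downward; lengths in mm; the calibration is good to about 2 mm. A picture is of the moment at which its call begins. get_calibration takes no time and is no camera call.
- env.close_job(): hands the job in, once; it reports no verdict.
The state is a dict: "time": time; "joint_pos": joint angles; "dq": joint speeds; "joint_efforts": joint torques, N m; "position": TCP position; "orientation": TCP orientation; "contact_force": force on the tool from outside, world axes, zero at the start; "wrist_torque": the same for the moment, N m; "grip_width": finger opening in mm.
Only numpy, scipy, OpenCV 4.12 (cv2) and the standard library are available. Lean on these libraries where they do the work, as an engineer would, in place of code of your own. Each camera call takes 0.05 s, during which the arm holds its last target. There are 200 camera calls.

## Task

Lay every wooden nameplate blank on the table flat in the tray of the little press, side by side with the dark veneer up, then swing the press arm fully closed over them and after that turn the lock collar on the arm's hinge post to its locked mark. Only then, flip the ratchet's pawl lever over from loosen to tighten and work the handle back and forth until the screw is fully home and the pressing board rests on the blanks. Never wind the screw backwards, leave the lever on tighten and everything closed and locked, and do not disturb the things standing around.

Things in the scene. Friction and masses are not known exactly. Their poses are not given: they have to be found in the camera images.
- press: Screw press fixed to the table, wooden base 236 x 246 x 12 mm. Origin: under the tray's centre, at table level; x points to the steel hinge post. Tray: the base's top (12 mm up) inside a wooden rim 10 mm high and 5 mm thick, 112 mm inside along x, 226 mm along y; four blanks fit in a row along y, 50 mm apart, each with its length along x. Load it while the arm is open
- post_axis (a point): top of the steel hinge post, on its vertical axis: 125 mm from the tray's centre along the press's +x, 106 mm above the table. Arm and collar both turn about this axis. A white mark on the fixed top of the post shows the locked direction of the collar's peg
- swing (a joint): swing of the press arm about the post, rad: 0 = fully closed (arm points from the post along the press's -x, the spindle over the tray's centre; hard stop), grows anticlockwise from above as it opens; starts 1.55 to 1.8, limit 1.85. Steel bar 26 mm wide, 66 to 84 mm above the table; ratchet head at its end, 125 mm from the post. Stays where left (0.7 N m)
- swing_peg (a point): top of the upright steel peg on the arm by which it is swung: 14 mm diameter, rising from 84 to 141 mm above the table, on the arm's centre line 72 mm from the post axis
- collar (a joint): captive lock collar round the post above the arm, rad: 0 = unlocked, 1.2 = locked mark (hard stop), grows anticlockwise from above; starts 0 to 0.25. Locked above 1.05. Stays where left (0.12 N m). It drops a pin that holds the closed arm (0.1 rad of play); if the arm is open by a little more than 0.05 rad the pin fouls it
- collar_peg (a point): top of the collar's upright peg: 12 mm diameter, from 97 to 141 mm above the table, 38 mm from the post axis; its direction from the post axis is 0.61 rad (anticlockwise from the press's +x) when unlocked and 1.81 rad when locked
- spindle (a point): point on the vertical axis of the press screw at the end of the arm, 108 mm above the table: the handle turns about this axis
- handle (a joint): ratchet handle about the spindle, rad: 0 = pointing outward in line with the arm, grows clockwise from above, which is the tightening stroke; free between hard stops at -0.8 and 0.8
- handle_knob (a point): top of the handle's upright wooden grip: 18 mm diameter, from 112 to 165 mm above the table, 100 mm from the spindle axis
- pawl (a joint): pawl lever on top of the ratchet handle, rad: -0.35 = loosen (as it starts), +0.35 = tighten; pivots on an upright pin on the handle 60 mm out from the spindle, grows clockwise from above, snaps over centre to either end (3 N at the tab). On tighten the clockwise stroke turns the screw and the return slips over the teeth (0.63 rad each, 10 a turn); on loosen the reverse
- pawl_tab (a point): top of the lever's upright black tab: 12 mm diameter, from 118 to 155 mm above the table, 36 mm from the lever's pin on the spindle side; it stands near the spindle and moves about 12 mm to either side of the handle's centre line. Seen from the handle's grip end, looking towards the spindle, it lies left for loosen, right for tighten
- screw (a joint): turn of the press screw, rad, clockwise from above is positive and lowers the pressing board 4 mm per rad; starts 1.0 to 1.3, 4.4 = fully home on the blanks (hard stop; above 4.2 counts). Needs about 5 N at the handle's grip and stays where it is left
- pill_organizer: round grey plastic pill organizer, 110 mm across, 30 mm high; origin at the centre of its underside; to be left alone
- vase: empty green glass vase, 80 mm across, 140 mm high; origin at the centre of its underside; to be left alone
- pen_cup: clear acrylic pen cup, 72 mm across, 95 mm high; origin at the centre of its underside; to be left alone
- mirror: small wooden hand mirror lying flat: round head 110 mm across and 10 mm thick, handle to 160 mm along its -x; origin under the head's centre; to be left alone
- nail_clipper: stainless steel nail clipper, 75 x 13 x 15 mm; origin at the centre of its underside; to be left alone
- blank1: wooden nameplate blank, 90 x 26 x 16 mm (length along its x, width along its y), light wood with a dark veneer on top, 35 g; origin at the centre of its underside. Two to four of blank1 to blank4 are present; all blanks are alike
- blank2: wooden nameplate blank, 90 x 26 x 16 mm (length along its x, width along its y), light wood with a dark veneer on top, 35 g; origin at the centre of its underside. Two to four of blank1 to blank4 are present; all blanks are alike
- blank3: wooden nameplate blank, 90 x 26 x 16 mm (length along its x, width along its y), light wood with a dark veneer on top, 35 g; origin at the centre of its underside. Two to four of blank1 to blank4 are present; all blanks are alike
- blank4: wooden nameplate blank, 90 x 26 x 16 mm (length along its x, width along its y), light wood with a dark veneer on top, 35 g; origin at the centre of its underside. Two to four of blank1 to blank4 are present; all blanks are alike
Not all that is in view belongs to the job. What is shaped like the blank4 but yellow is not meant.

How it is judged:
By the outcome, as a careful person would: the job done as asked, in the order asked, and still so for the second after the job is handed in, with the robot touching nothing.
Of blank1, blank2, blank3, blank4 only 2 to 4 are there at a start; the rules pass over those that are not, and their reading is None.
At some moment in a run one of blank1, blank2, blank3, blank4 may be knocked a few centimetres aside while the robot is not near it.
Once in a run the grip may slacken for a moment while it holds something.
It also fails if it takes over 200 s, if anything falls off the work surface, if the arm or the gripper's body presses on something with over 40 N, if the wrist force passes 120 N, or if a joint passes its speed limit or range.

## Working session

There is one attempt and no reset: what is moved stays moved. The work goes in short steps, Python scripts to look and compute and a tool call to move; the robot and the scene stay as the last step left them, time stands still between calls to the robot, and variables do not carry over. Pictures are saved under pics/ and viewed, about 12 in all and at most 16, crops included, and the job is handed in when it is done.

Besides the shell and the picture viewer there is one more tool, called after "Call:" by a JSON object that holds its "name" and its "arguments". jog_arm: Moves the arm, as the interface text tells. Its arguments: {"type":"object","properties":{"plan":{"type":"array"}},"required":["plan"]}

```bash
mkdir -p pics; python3 - <<'E'
from rig import env
import cv2
s=env.get_state()
for k,v in s.items(): print(k,v)
for n in("side","top"):
    c=env.get_calibration(n);print(n,c)
    cv2.imwrite(f"pics/{n}0.png",env.capture(n)[:,:,::-1])
E
```

```text
time 0.0
joint_pos [ 1.49321418  0.50185831 -0.42677221  1.55142724  0.22082229  1.13828048
 -0.21027988]
dq [-0.00104311 -0.00011652 -0.00053496  0.0023892  -0.00212068 -0.0004834
  0.00049752]
joint_efforts [ 3.70593625e-04 -5.66589189e+01 -5.81599563e+00 -2.79115123e+01
 -6.87017804e-02  3.09434615e-02  1.99205206e-04]
position [ 216.95936482 -611.99780121  225.67957332]
orientation [-3.09421396e+00 -5.32489318e-01  4.37006777e-04]
contact_force [-0.30344237 -0.38413847  1.0953989 ]
wrist_torque [ 0.06080838 -0.01899137 -0.01678234]
grip_width 92.07515620323952
side {'vfov': 48.255594937637895, 'cx': 316.0600854903051, 'cy': 187.42090002888216, 'R': array([[-0.99501144, -0.09964665, -0.0047737 ],
       [-0.05596196,  0.59713633, -0.80018527],
       [ 0.08258634, -0.79592635, -0.5997339 ]]), 't': array([ 541.27628263,  106.05753425, 1198.27204412])}
top {'vfov': 52.86423009478806, 'cx': 320.80493327276776, 'cy': 197.03935497246275, 'R': array([[ 1.20152751e-02, -9.99927676e-01,  5.25026582e-04],
       [-9.89904262e-01, -1.19689879e-02, -1.41231353e-01],
       [ 1.41227423e-01,  1.17720752e-03, -9.89976479e-01]]), 't': array([  28.57762703,  555.66047507, 1074.800183  ])}
```

View pics/top0.png

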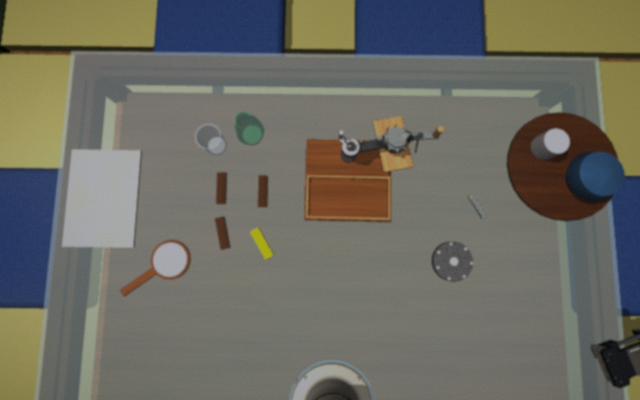

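View pics/side0.png

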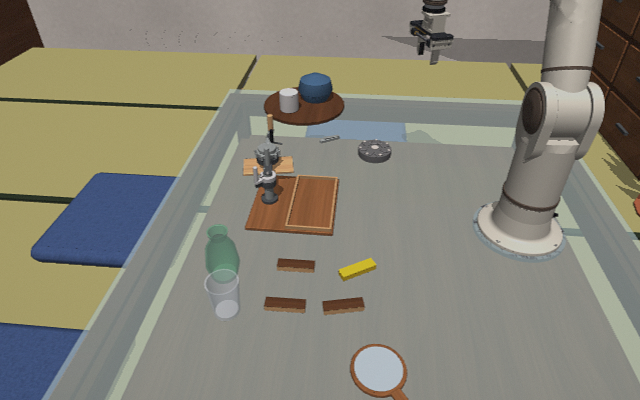

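Three dark-veneer blanks show at top pixels (221,188), (263,191) and (222,233). The yellow one at (261,243) is the decoy. The press tray is at (348,198), the post at about (350,148), and the open arm points right to the head at (398,138). Next I'll measure and check an enlarged crop.

```bash
cat > h.py <<'E'
import numpy as np, cv2
from rig import env
from scipy.spatial.transform import Rotation as Rn
def cal(n):
    c=env.get_calibration(n); f=200/np.tan(np.radians(c['vfov']/2)); return c,f
def ray(n,u,v):
    c,f=cal(n); d=c['R'].T@np.array([(u-c['cx'])/f,(v-c['cy'])/f,1]); return -c['R'].T@c['t'],d
def onz(n,u,v,z):
    o,d=ray(n,u,v); return o+d*(z-o[2])/d[2]
def proj(n,X):
    c,f=cal(n); p=c['R']@np.array(X,float)+c['t']; return np.array([c['cx'],c['cy']])+f*p[:2]/p[2]
def tri(p,q):
    a,d=ray('top',*p); b,e=ray('side',*q); 
    s=np.linalg.lstsq(np.c_[d,-e],b-a,rcond=None)[0]; P,Q=a+d*s[0],b+e*s[1]; return (P+Q)/2,np.linalg.norm(P-Q)
def grab(n,name):
    im=env.capture(n)[:,:,::-1].copy(); cv2.imwrite(f'pics/{name}.png',im); return im
def crop(im,u0,v0,u1,v1,k,name):
    cv2.imwrite(f'pics/{name}.png',cv2.resize(im[v0:v1,u0:u1],None,fx=k,fy=k,interpolation=cv2.INTER_CUBIC))
def blanks(im,box=(180,150,300,270)):
    "dark veneer in the top view -> list of centre, yaw at z=16"
    u0,v0,u1,v1=box; hsv=cv2.cvtColor(im,cv2.COLOR_BGR2HSV)
    m=np.zeros(im.shape[:2],np.uint8)
    m[v0:v1,u0:u1]=cv2.inRange(hsv,(0,90,25),(15,255,120))[v0:v1,u0:u1]
    out=[]
    for c in cv2.findContours(m,0,1)[0]:
        if cv2.contourArea(c)<120: continue
        w=np.array([onz('top',*p,16)[:2] for p in c[:,0].astype(float)],np.float32)
        (cx,cy),(a,b),th=cv2.minAreaRect(w); 
        if a<b: th+=90
        M=cv2.moments(c); cc=onz('top',M['m10']/M['m00'],M['m01']/M['m00'],16)[:2]
        out.append((c[:,0].mean(0).round(),cc.round(1),round((th+90)%180-90,1),round(max(a,b)),round(min(a,b))))
    return out
E
python3 - <<'E'
from h import *
t=cv2.imread('pics/top0.png');s=cv2.imread('pics/side0.png')
for b in blanks(t): print(b)
a=cv2.resize(t[100:230,295:455],None,fx=5,fy=5,interpolation=2)[:600]
cv2.imwrite('pics/ct.png',cv2.resize(t[105:225,295:455],None,fx=5,fy=5,interpolation=2))
cv2.imwrite('pics/cs.png',cv2.resize(s[105:240,235:400],None,fx=4.4,fy=4.4,interpolation=2))
E
```

```text
(array([222., 233.]), array([454.6, 310.1]), 13.2, 86, 25)
(array([262., 191.]), array([573.1, 201.2]), 1.8, 86, 23)
(array([221., 188.]), array([582.9, 319.1]), 2.6, 86, 23)
```

View pics/ct.png

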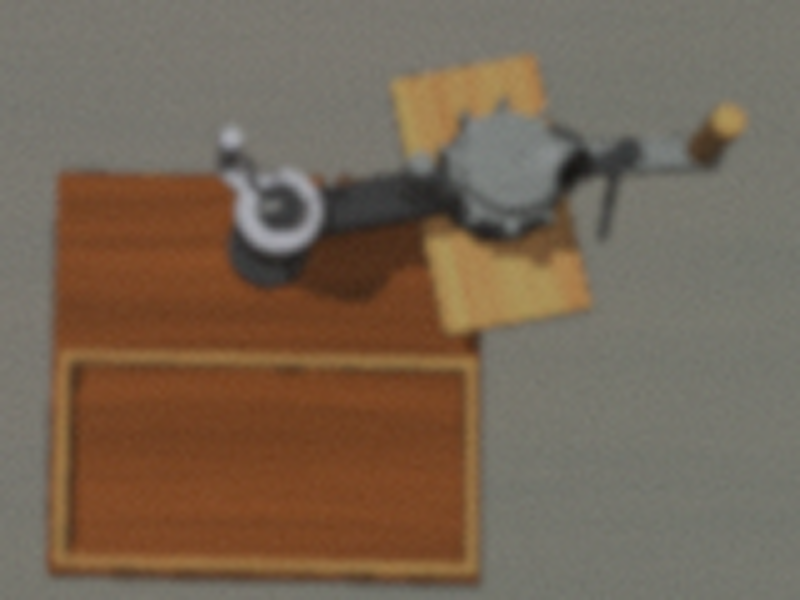

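View pics/cs.png

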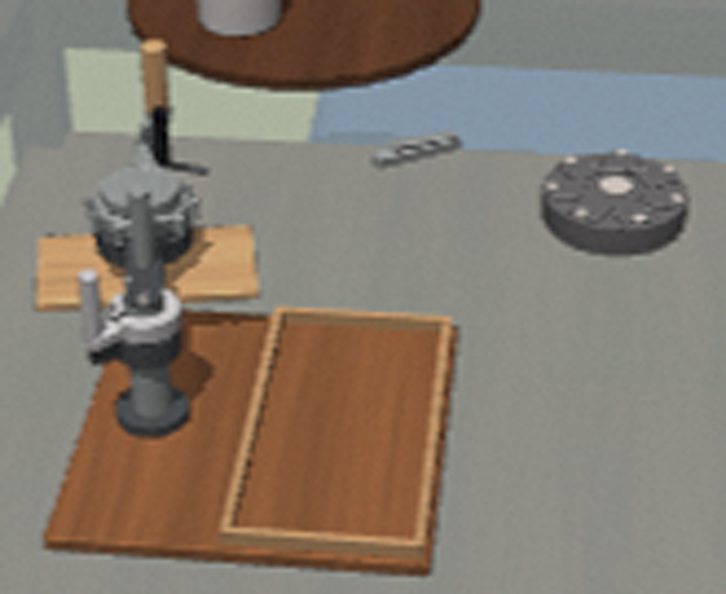

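The top crop shows the tray rim corners, the post top with its white mark near (278,207), the collar peg top at (230,138), the swing peg at about (422,165) and the wooden grip at (730,118). I'll convert these to world points.

```bash
python3 - <<'E'
from h import *
T=lambda x,y,z:onz('top',295+x/5-.4,105+y/5-.4,z)
cs=np.array([T(*p,22)[:2] for p in [(60,352),(478,354),(478,576),(52,571)]]);print(cs.round(1),cs.mean(0))
ci=np.array([T(*p,17)[:2] for p in [(72,364),(466,369),(470,562),(66,558)]]);print(ci.mean(0))
for a,b in((0,1),(3,2)): d=cs[a]-cs[b];print('yaw',np.degrees(np.arctan2(-d[0],d[1])),np.hypot(*d))
for nm,p in dict(post=(278,209,106),cpeg=(230,137,141),speg=(422,165,141),knob=(731,118,165),head=(505,170,108)).items(): print(nm,T(*p).round(1))
print(tri((295+731/5-.4,105+118/5-.4),(235+153/4.4-.4,105+43/4.4-.4)))
print('yellow',onz('top',261,243,16),'vase',onz('top',250,130,70),'cup',onz('top',210,138,50))
# tool axes at start
print(Rn.from_rotvec(env.get_state()['orientation']).as_matrix().round(3))
E
```

```text
[[ 620.4   76.3]
 [ 622.1 -160.7]
 [ 495.9 -159.1]
 [ 495.9   78.7]] [558.57839586 -41.20963389]
[559.19233576 -42.38221542]
yaw 0.4153317148078437 237.02706209396482
yaw 0.0170530176661998 237.81341936409257
post [682.3 -41.1 106. ]
cpeg [710.5 -13.8 141. ]
speg [ 696.8 -112.5  141. ]
knob [ 716.  -264.7  165. ]
head [ 704.5 -161.3  108. ]
(array([ 714.62191534, -264.5006673 ,  165.38547694]), np.float64(2.29326239229614))
yellow [427.42630493 200.15445014  16.        ] vase [735.30525224 232.74474058  70.        ] cup [717.05384599 347.62276952  50.        ]
[[ 0.942  0.334 -0.001]
 [ 0.334 -0.942  0.002]
 [ 0.    -0.002 -1.   ]]
```

```bash
cat >> h.py <<'E'
def to(*wps):
    "tool-frame rows from now to world waypoints (x,y,z mm,yaw deg)"
    s=env.get_state(); R=Rn.from_rotvec(s['orientation']); p=np.array(s['position'])
    print('t',round(s['time'],2),'p',p.round(1),'yaw',round(np.degrees(np.arctan2(*R.as_matrix()[1::-1,0])),1),'F',np.round(s['contact_force'],1),'w',round(s['grip_width'],1))
    for x,y,z,yaw in wps:
        D=Rn.from_euler('z',yaw,degrees=True)*Rn.from_euler('x',180,degrees=True)
        print((x,y,z,yaw),(R.inv().apply(np.array([x,y,z])-p)/1000).round(4).tolist(),(R.inv()*D).as_rotvec().round(4).tolist())
E
python3 -c "
from h import *
to((400,-200,226,2),(573,201,150,2))"
```

```text
t 0.1 p [ 217.  -612.   225.8] yaw 19.5 F [-0.2 -0.1 -0.3] w 91.5
(400, -200, 226, 2) [0.3102, -0.3271, 0.0004] [-0.0018, 0.0002, 0.306]
(573, 201, 150, 2) [0.6073, -0.6471, 0.077] [-0.0018, 0.0002, 0.306]
```

Call:
{"name": "jog_arm", "arguments": {"plan": [[[0.31, -0.327, 0.0, -0.002, 0, 0.306, 0], [0.31, -0.327, 0.0, -0.002, 0, 0.306, 0], [0.31, -0.327, 0.0, -0.002, 0, 0.306, 0], [0.31, -0.327, 0.0, -0.002, 0, 0.306, 0], [0.31, -0.327, 0.0, -0.002, 0, 0.306, 0], [0.31, -0.327, 0.0, -0.002, 0, 0.306, 0], [0.31, -0.327, 0.0, -0.002, 0, 0.306, 0], [0.31, -0.327, 0.0, -0.002, 0, 0.306, 0], [0.31, -0.327, 0.0, -0.002, 0, 0.306, 0], [0.46, -0.49, 0.03, -0.002, 0, 0.306, 0], [0.607, -0.647, 0.06, -0.002, 0, 0.306, 0], [0.607, -0.647, 0.077, -0.002, 0, 0.306, 0]]]}}

```text
time: 1.3
position: [458.5, -63.3, 204.0]
orientation: [3.14, 0.054, 0.001]
contact_force: [0.1, -0.2, 0.2]
grip_width: 91.7
```

```bash
python3 -c "
from h import *
to((573,201,100,2),(573,201,5,2),(573,201,3,2))"
```

```text
t 1.3 p [458.5 -63.3 204. ] yaw 2.0 F [ 0.1 -0.2  0.2] w 91.7
(573, 201, 100, 2) [0.1234, -0.2603, 0.1038] [0.0011, -0.0007, -0.0006]
(573, 201, 5, 2) [0.1233, -0.2604, 0.1988] [0.0011, -0.0007, -0.0006]
(573, 201, 3, 2) [0.1233, -0.2604, 0.2008] [0.0011, -0.0007, -0.0006]
```

Call:
{"name": "jog_arm", "arguments": {"plan": [[[0.123, -0.26, 0.06, 0, 0, 0, 0], [0.123, -0.26, 0.06, 0, 0, 0, 0], [0.123, -0.26, 0.1, 0, 0, 0, 0], [0.123, -0.26, 0.1, 0, 0, 0, 0], [0.123, -0.26, 0.1, 0, 0, 0, 0], [0.123, -0.26, 0.1, 0, 0, 0, 0], [0.123, -0.26, 0.1, 0, 0, 0, 0], [0.123, -0.26, 0.1, 0, 0, 0, 0], [0.123, -0.26, 0.13, 0, 0, 0, 0], [0.123, -0.26, 0.16, 0, 0, 0, 0], [0.123, -0.26, 0.18, 0, 0, 0, 0], [0.123, -0.26, 0.18, 0, 0, 0, 0]]]}}

```text
time: 2.5
position: [570.6, 196.7, 21.5]
orientation: [3.137, 0.05, -0.006]
contact_force: [0.0, -0.5, 0.1]
grip_width: 91.6
```

```bash
python3 -c "
from h import *
im=grab('top','t1'); [print(b) for b in blanks(im)]
to((573,201,5,2),(573,201,60,2))"
```

```text
(array([222., 233.]), array([454.8, 310.3]), 13.2, 87, 25)
t 2.55 p [571.9 197.9  23.2] yaw 1.8 F [ 0.2 -0.1  1.2] w 91.7
(573, 201, 5, 2) [0.0013, -0.0031, 0.0182] [0.0031, 0.0016, -0.0028]
(573, 201, 60, 2) [0.0012, -0.0029, -0.0368] [0.0031, 0.0016, -0.0028]
```

Call:
{"name": "jog_arm", "arguments": {"plan": [[[0.001, -0.003, 0.01, 0.003, 0.001, 0, 0], [0.001, -0.003, 0.019, 0.003, 0.001, 0, 0], [0.001, -0.003, 0.019, 0.003, 0.001, 0, 0], [0.001, -0.003, 0.019, 0.003, 0.001, 0, 1], [0.001, -0.003, 0.019, 0.003, 0.001, 0, 1], [0.001, -0.003, 0.019, 0.003, 0.001, 0, 1], [0.001, -0.003, 0.019, 0.003, 0.001, 0, 1], [0.001, -0.003, 0.019, 0.003, 0.001, 0, 1], [0.001, -0.003, 0.019, 0.003, 0.001, 0, 1], [0.001, -0.003, 0.0, 0.003, 0.001, 0, 1], [0.001, -0.003, -0.04, 0.003, 0.001, 0, 1], [0.001, -0.003, -0.06, 0.003, 0.001, 0, 1]]]}}

```text
time: 3.75
position: [574.2, 202.3, 87.1]
orientation: [-3.14, -0.051, -0.004]
contact_force: [1.0, 0.8, 0.5]
grip_width: 24.3
```

```bash
python3 -c "
from h import *
to((558,-93,80,0),(558,-93,20,0),(558,-93,18,0))"
```

```text
t 3.75 p [574.2 202.3  87.1] yaw 1.9 F [1.  0.8 0.5] w 24.3
(558, -93, 80, 0) [-0.0259, 0.2946, 0.0066] [-0.0014, -0.0028, 0.0327]
(558, -93, 20, 0) [-0.026, 0.2947, 0.0666] [-0.0014, -0.0028, 0.0327]
(558, -93, 18, 0) [-0.026, 0.2947, 0.0686] [-0.0014, -0.0028, 0.0327]
```

Call:
{"name": "jog_arm", "arguments": {"plan": [[[-0.026, 0.295, 0.007, -0.001, -0.003, 0.033, 1], [-0.026, 0.295, 0.007, -0.001, -0.003, 0.033, 1], [-0.026, 0.295, 0.007, -0.001, -0.003, 0.033, 1], [-0.026, 0.295, 0.007, -0.001, -0.003, 0.033, 1], [-0.026, 0.295, 0.007, -0.001, -0.003, 0.033, 1], [-0.026, 0.295, 0.007, -0.001, -0.003, 0.033, 1], [-0.026, 0.295, 0.007, -0.001, -0.003, 0.033, 1], [-0.026, 0.295, 0.007, -0.001, -0.003, 0.033, 1], [-0.026, 0.295, 0.007, -0.001, -0.003, 0.033, 1], [-0.026, 0.295, 0.03, -0.001, -0.003, 0.033, 1], [-0.026, 0.295, 0.05, -0.001, -0.003, 0.033, 1], [-0.026, 0.295, 0.05, -0.001, -0.003, 0.033, 1]]]}}

```text
time: 4.95
position: [556.1, -90.5, 34.8]
orientation: [-3.14, -0.006, 0.007]
contact_force: [-0.2, -0.0, -0.0]
grip_width: 0.4
```

```bash
python3 -c "
from h import *
to((558,-93,17,0),(558,-93,90,0))"
```

```text
t 4.95 p [556.1 -90.5  34.8] yaw 0.2 F [-0.2 -0.  -0. ] w 0.4
(558, -93, 17, 0) [0.0019, 0.0025, 0.0178] [-0.0021, 0.0043, 0.0036]
(558, -93, 90, 0) [0.0016, 0.0024, -0.0552] [-0.0021, 0.0043, 0.0036]
```

The gripper reads shut, so the blank was dropped. I'll raise the arm and look.

Call:
{"name": "jog_arm", "arguments": {"plan": [[[0, 0, -0.05, 0, 0, 0, 0], [0, 0, -0.1, 0, 0, 0, 0], [0, 0, -0.15, 0, 0, 0, 0], [0.0, -0.05, -0.2, 0, 0, 0, 0], [-0.02, -0.1, -0.2, 0, 0, 0, 0], [-0.04, -0.15, -0.2, 0, 0, 0, 0], [-0.05, -0.2, -0.2, 0, 0, 0, 0], [-0.07, -0.25, -0.2, 0, 0, 0, 0], [-0.07, -0.3, -0.2, 0, 0, 0, 0], [-0.07, -0.35, -0.2, 0, 0, 0, 0], [-0.07, -0.4, -0.2, 0, 0, 0, 0], [-0.07, -0.45, -0.2, 0, 0, 0, 0]]]}}

```text
time: 6.15
position: [484.2, 336.3, 237.6]
orientation: [-3.139, -0.01, 0.005]
contact_force: [1.0, -0.7, 0.5]
grip_width: 90.0
```

```bash
python3 -c "
from h import *
im=grab('top','t2'); [print(b) for b in blanks(im,(150,150,420,290))]; s=grab('side','s2')
a=cv2.resize(im[110:290,150:420],None,fx=2.9,fy=2.9)
cv2.imwrite('pics/c2.png',a)
to()"
```

```text
(array([222., 232.]), array([454.1, 309. ]), 13.3, 86, 25)
(array([345., 188.]), array([580.2, -33.4]), 89.6, 223, 106)
(array([262., 191.]), array([573.3, 201.1]), 1.8, 86, 23)
(array([221., 187.]), array([585.9, 318.3]), 2.6, 87, 23)
(array([348., 165.]), array([653.6, -64.4]), 88.3, 242, 75)
t 6.25 p [480.4 344.2 238.3] yaw 1.1 F [-1.4  0.1  0.6] w 91.5
```

View pics/c2.png

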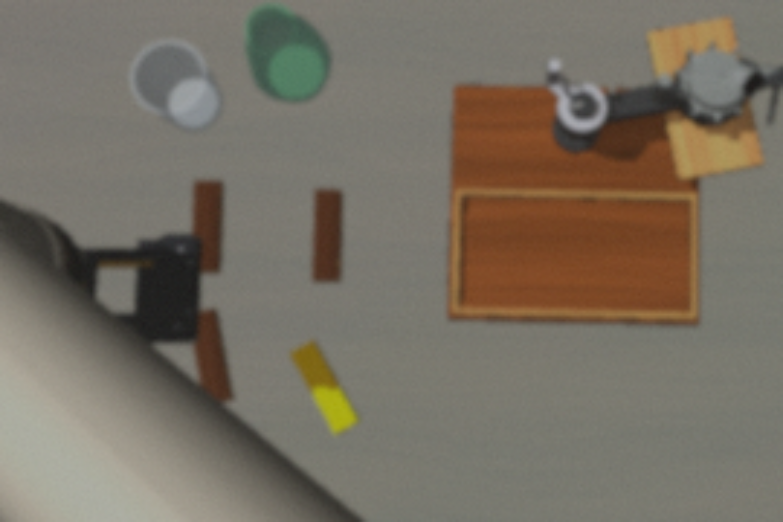

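The blank never moved: my close wait was too short and the fingers were still travelling. All three blanks are where they were, so I'll retry on the nearest, at (583,319).

```bash
python3 -c "
from h import *
to((583,319,60,2.5),(583,319,5,2.5),(583,319,90,2.5))"
```

```text
t 6.25 p [480.4 344.2 238.3] yaw 1.1 F [-1.4  0.1  0.6] w 91.5
(583, 319, 60, 2.5) [0.1029, 0.0289, 0.1775] [-0.0099, 0.0043, -0.0247]
(583, 319, 5, 2.5) [0.1031, 0.0295, 0.2325] [-0.0099, 0.0043, -0.0247]
(583, 319, 90, 2.5) [0.1028, 0.0286, 0.1475] [-0.0099, 0.0043, -0.0247]
```

Call:
{"name": "jog_arm", "arguments": {"plan": [[[0.103, 0.029, 0.05, -0.01, 0.004, -0.025, 0.4], [0.103, 0.029, 0.1, -0.01, 0.004, -0.025, 0.4], [0.103, 0.029, 0.15, -0.01, 0.004, -0.025, 0.4], [0.103, 0.029, 0.178, -0.01, 0.004, -0.025, 0.4], [0.103, 0.029, 0.178, -0.01, 0.004, -0.025, 0.4], [0.103, 0.029, 0.178, -0.01, 0.004, -0.025, 0.4]]]}}

```text
time: 6.85
position: [580.8, 318.8, 57.7]
orientation: [3.139, 0.071, -0.008]
contact_force: [-0.2, 0.1, 0.2]
grip_width: 55.6
```

```bash
python3 -c "
from h import *
to((583,319,4,2.5),(583,319,90,2.5))"
```

```text
t 6.85 p [580.8 318.8  57.7] yaw 2.6 F [-0.2  0.1  0.2] w 55.6
(583, 319, 4, 2.5) [0.0025, -0.0002, 0.0537] [0.0015, 0.0051, 0.0017]
(583, 319, 90, 2.5) [0.002, -0.0, -0.0323] [0.0015, 0.0051, 0.0017]
```

Call:
{"name": "jog_arm", "arguments": {"plan": [[[0.002, 0, 0.03, 0.001, 0.005, 0.002, 0.4], [0.002, 0, 0.05, 0.001, 0.005, 0.002, 0.4], [0.002, 0, 0.053, 0.001, 0.005, 0.002, 0.4], [0.002, 0, 0.053, 0.001, 0.005, 0.002, 1], [0.002, 0, 0.053, 0.001, 0.005, 0.002, 1], [0.002, 0, 0.053, 0.001, 0.005, 0.002, 1], [0.002, 0, 0.053, 0.001, 0.005, 0.002, 1], [0.002, 0, 0.053, 0.001, 0.005, 0.002, 1], [0.002, 0, 0.04, 0.001, 0.005, 0.002, 1], [0.002, 0, 0.01, 0.001, 0.005, 0.002, 1], [0.002, 0, -0.03, 0.001, 0.005, 0.002, 1], [0.002, 0, -0.03, 0.001, 0.005, 0.002, 1]]]}}

```text
time: 8.05
position: [586.2, 321.9, 94.4]
orientation: [-3.136, -0.068, -0.013]
contact_force: [0.8, 1.1, 0.5]
grip_width: 25.8
```

```bash
python3 -c "
from h import *
to((558,-93,90,0))"
```

```text
t 8.05 p [586.2 321.9  94.4] yaw 2.5 F [0.8 1.1 0.5] w 25.8
(558, -93, 90, 0) [-0.0462, 0.4133, 0.0021] [-0.0047, -0.0083, 0.0435]
```

Call:
{"name": "jog_arm", "arguments": {"plan": [[[-0.046, 0.413, 0.002, -0.005, -0.008, 0.044, 1], [-0.046, 0.413, 0.002, -0.005, -0.008, 0.044, 1], [-0.046, 0.413, 0.002, -0.005, -0.008, 0.044, 1], [-0.046, 0.413, 0.002, -0.005, -0.008, 0.044, 1], [-0.046, 0.413, 0.002, -0.005, -0.008, 0.044, 1], [-0.046, 0.413, 0.002, -0.005, -0.008, 0.044, 1], [-0.046, 0.413, 0.002, -0.005, -0.008, 0.044, 1], [-0.046, 0.413, 0.002, -0.005, -0.008, 0.044, 1], [-0.046, 0.413, 0.002, -0.005, -0.008, 0.044, 1], [-0.046, 0.413, 0.002, -0.005, -0.008, 0.044, 1], [-0.046, 0.413, 0.002, -0.005, -0.008, 0.044, 1], [-0.046, 0.413, 0.002, -0.005, -0.008, 0.044, 1]]]}}

```text
time: 9.25
position: [558.5, -89.7, 90.4]
orientation: [-3.14, -0.005, -0.001]
contact_force: [-0.6, -0.4, -0.3]
grip_width: 25.8
```

```bash
python3 -c "
from h import *
to((558,-93,40,0),(558,-93,17,0),(558,-93,90,0))"
```

```text
t 9.25 p [558.5 -89.7  90.4] yaw 0.2 F [-0.6 -0.4 -0.3] w 25.8
(558, -93, 40, 0) [-0.0005, 0.0033, 0.0504] [-0.0011, -0.0007, 0.0032]
(558, -93, 17, 0) [-0.0005, 0.0034, 0.0734] [-0.0011, -0.0007, 0.0032]
(558, -93, 90, 0) [-0.0005, 0.0033, 0.0004] [-0.0011, -0.0007, 0.0032]
```

Call:
{"name": "jog_arm", "arguments": {"plan": [[[0, 0.003, 0.03, -0.001, 0, 0.003, 1], [0, 0.003, 0.055, -0.001, 0, 0.003, 1], [0, 0.003, 0.07, -0.001, 0, 0.003, 1], [0, 0.003, 0.074, -0.001, 0, 0.003, 1], [0, 0.003, 0.074, -0.001, 0, 0.003, 1], [0, 0.003, 0.074, -0.001, 0, 0.003, 0.6], [0, 0.003, 0.074, -0.001, 0, 0.003, 0.6], [0, 0.003, 0.074, -0.001, 0, 0.003, 0.6], [0, 0.003, 0.06, -0.001, 0, 0.003, 0.6], [0, 0.003, 0.03, -0.001, 0, 0.003, 0.6], [0, 0.003, 0.0, -0.001, 0, 0.003, 0.4], [0, 0.003, 0.0, -0.001, 0, 0.003, 0.4]]]}}

```text
time: 10.45
position: [562.1, -92.7, 95.3]
orientation: [3.14, 0.0, 0.013]
contact_force: [0.6, 0.9, 1.1]
grip_width: 48.5
```

```bash
python3 -c "
from h import *
to((573,201,90,1.8),(573,201,4,1.8))"
```

```text
t 10.45 p [562.1 -92.7  95.3] yaw 0.0 F [0.6 0.9 1.1] w 48.5
(573, 201, 90, 1.8) [0.011, -0.2937, 0.005] [0.0013, -0.0085, -0.0311]
(573, 201, 4, 1.8) [0.0103, -0.2938, 0.091] [0.0013, -0.0085, -0.0311]
```

Call:
{"name": "jog_arm", "arguments": {"plan": [[[0.011, -0.294, 0.005, 0.001, -0.008, -0.031, 0.4], [0.011, -0.294, 0.005, 0.001, -0.008, -0.031, 0.4], [0.011, -0.294, 0.005, 0.001, -0.008, -0.031, 0.4], [0.011, -0.294, 0.005, 0.001, -0.008, -0.031, 0.4], [0.011, -0.294, 0.005, 0.001, -0.008, -0.031, 0.4], [0.011, -0.294, 0.005, 0.001, -0.008, -0.031, 0.4], [0.011, -0.294, 0.005, 0.001, -0.008, -0.031, 0.4], [0.011, -0.294, 0.005, 0.001, -0.008, -0.031, 0.4], [0.011, -0.294, 0.005, 0.001, -0.008, -0.031, 0.4], [0.011, -0.294, 0.005, 0.001, -0.008, -0.031, 0.4]]]}}

```text
time: 11.45
position: [573.3, 198.7, 89.7]
orientation: [3.139, 0.044, 0.0]
contact_force: [-0.1, -0.8, 0.2]
grip_width: 55.4
```

```bash
python3 -c "
from h import *
im=grab('top','t3'); [print(b) for b in blanks(im)]
print(blanks(im,(356,178,390,218)))
to((573,201,4,1.8),(573,201,90,1.8))"
```

```text
(array([222., 232.]), array([455. , 310.2]), 13.6, 87, 25)
[(array([372., 198.]), array([ 557.7, -106.8]), 0.7, 111, 93)]
t 11.5 p [573.4 198.9  89.8] yaw 1.6 F [ 0.4 -0.4  0.4] w 55.5
(573, 201, 4, 1.8) [-0.0004, -0.0023, 0.0858] [0.0016, -0.0002, -0.0032]
(573, 201, 90, 1.8) [-0.0003, -0.0021, -0.0002] [0.0016, -0.0002, -0.0032]
```

Call:
{"name": "jog_arm", "arguments": {"plan": [[[0, -0.002, 0.04, 0.001, 0, -0.003, 0.4], [0, -0.002, 0.07, 0.001, 0, -0.003, 0.4], [0, -0.002, 0.085, 0.001, 0, -0.003, 0.4], [0, -0.002, 0.085, 0.001, 0, -0.003, 0.4], [0, -0.002, 0.085, 0.001, 0, -0.003, 1], [0, -0.002, 0.085, 0.001, 0, -0.003, 1], [0, -0.002, 0.085, 0.001, 0, -0.003, 1], [0, -0.002, 0.085, 0.001, 0, -0.003, 1], [0, -0.002, 0.085, 0.001, 0, -0.003, 1], [0, -0.002, 0.06, 0.001, 0, -0.003, 1], [0, -0.002, 0.02, 0.001, 0, -0.003, 1], [0, -0.002, 0.0, 0.001, 0, -0.003, 1]]]}}

```text
time: 12.7
position: [574.4, 201.9, 92.6]
orientation: [-3.141, -0.05, -0.005]
contact_force: [-0.0, -0.6, -0.3]
grip_width: 25.6
```

```bash
python3 -c "
from h import *
to((558,-41,90,0))"
```

```text
t 12.7 p [574.4 201.9  92.6] yaw 1.8 F [-0.  -0.6 -0.3] w 25.6
(558, -41, 90, 0) [-0.0241, 0.2422, 0.0024] [-0.0007, -0.003, 0.0317]
```

Call:
{"name": "jog_arm", "arguments": {"plan": [[[-0.024, 0.242, 0.002, -0.001, -0.003, 0.032, 1], [-0.024, 0.242, 0.002, -0.001, -0.003, 0.032, 1], [-0.024, 0.242, 0.002, -0.001, -0.003, 0.032, 1], [-0.024, 0.242, 0.002, -0.001, -0.003, 0.032, 1], [-0.024, 0.242, 0.002, -0.001, -0.003, 0.032, 1], [-0.024, 0.242, 0.002, -0.001, -0.003, 0.032, 1], [-0.024, 0.242, 0.002, -0.001, -0.003, 0.032, 1], [-0.024, 0.242, 0.002, -0.001, -0.003, 0.032, 1], [-0.024, 0.242, 0.002, -0.001, -0.003, 0.032, 1]]]}}

```text
time: 13.6
position: [558.2, -38.5, 90.7]
orientation: [-3.141, -0.005, -0.001]
contact_force: [0.2, 0.6, -0.2]
grip_width: 25.3
```

```bash
python3 -c "
from h import *
to((558,-41,40,0),(558,-41,17,0),(558,-41,90,0))"
```

```text
t 13.6 p [558.2 -38.5  90.7] yaw 0.2 F [ 0.2  0.6 -0.2] w 25.3
(558, -41, 40, 0) [-0.0003, 0.0025, 0.0506] [-0.0006, -0.0004, 0.0029]
(558, -41, 17, 0) [-0.0003, 0.0025, 0.0736] [-0.0006, -0.0004, 0.0029]
(558, -41, 90, 0) [-0.0002, 0.0025, 0.0006] [-0.0006, -0.0004, 0.0029]
```

Call:
{"name": "jog_arm", "arguments": {"plan": [[[0, 0.003, 0.03, -0.001, 0, 0.003, 1], [0, 0.003, 0.055, -0.001, 0, 0.003, 1], [0, 0.003, 0.07, -0.001, 0, 0.003, 1], [0, 0.003, 0.074, -0.001, 0, 0.003, 1], [0, 0.003, 0.074, -0.001, 0, 0.003, 1], [0, 0.003, 0.074, -0.001, 0, 0.003, 0.63], [0, 0.003, 0.074, -0.001, 0, 0.003, 0.63], [0, 0.003, 0.074, -0.001, 0, 0.003, 0.63], [0, 0.003, 0.06, -0.001, 0, 0.003, 0.63], [0, 0.003, 0.03, -0.001, 0, 0.003, 0.63], [0, 0.003, 0.0, -0.001, 0, 0.003, 0.4], [0, 0.003, 0.0, -0.001, 0, 0.003, 0.4]]]}}

```text
time: 14.8
position: [561.7, -41.1, 95.5]
orientation: [3.141, 0.0, 0.013]
contact_force: [0.7, -0.1, 0.6]
grip_width: 45.2
```

```bash
python3 -c "
from h import *
to((455,310,90,13.4))"
```

```text
t 14.8 p [561.7 -41.1  95.5] yaw 0.0 F [ 0.7 -0.1  0.6] w 45.2
(455, 310, 90, 13.4) [-0.1067, -0.3511, 0.0043] [0.0019, -0.008, -0.2338]
```

Call:
{"name": "jog_arm", "arguments": {"plan": [[[-0.107, -0.351, 0.004, 0.002, -0.008, -0.234, 0.4], [-0.107, -0.351, 0.004, 0.002, -0.008, -0.234, 0.4], [-0.107, -0.351, 0.004, 0.002, -0.008, -0.234, 0.4], [-0.107, -0.351, 0.004, 0.002, -0.008, -0.234, 0.4], [-0.107, -0.351, 0.004, 0.002, -0.008, -0.234, 0.4], [-0.107, -0.351, 0.004, 0.002, -0.008, -0.234, 0.4], [-0.107, -0.351, 0.004, 0.002, -0.008, -0.234, 0.4], [-0.107, -0.351, 0.004, 0.002, -0.008, -0.234, 0.4], [-0.107, -0.351, 0.004, 0.002, -0.008, -0.234, 0.4], [-0.107, -0.351, 0.004, 0.002, -0.008, -0.234, 0.4], [-0.107, -0.351, 0.004, 0.002, -0.008, -0.234, 0.4], [-0.107, -0.351, 0.004, 0.002, -0.008, -0.234, 0.4]]]}}

```text
time: 16.0
position: [455.6, 307.8, 90.1]
orientation: [3.119, 0.362, -0.0]
contact_force: [0.1, -1.2, -0.2]
grip_width: 54.9
```

```bash
python3 -c "
from h import *
im=grab('top','t4')
crop(im,180,100,440,295,2,'c4')
to((455,310,4,13.4))"
```

```text
t 16.05 p [455.6 308.1  90.1] yaw 13.2 F [-0.6 -0.4  0.2] w 55.1
(455, 310, 4, 13.4) [-0.0001, -0.0021, 0.0861] [0.0008, 0.0001, -0.0026]
```

View pics/c4.png

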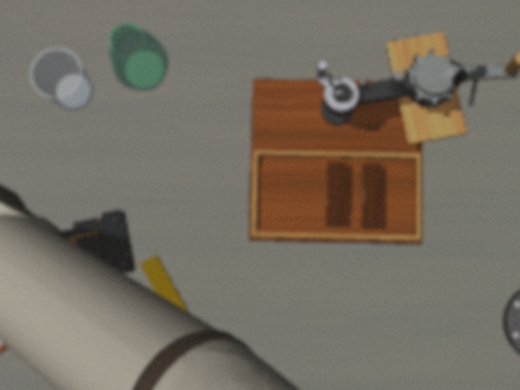

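The crop shows two blanks lying parallel in the tray at crop (339,195) and (374,195). On to the third.

Call:
{"name": "jog_arm", "arguments": {"plan": [[[0, -0.002, 0.04, 0.001, 0, -0.003, 0.4], [0, -0.002, 0.07, 0.001, 0, -0.003, 0.4], [0, -0.002, 0.086, 0.001, 0, -0.003, 0.4], [0, -0.002, 0.086, 0.001, 0, -0.003, 0.4], [0, -0.002, 0.086, 0.001, 0, -0.003, 1], [0, -0.002, 0.086, 0.001, 0, -0.003, 1], [0, -0.002, 0.086, 0.001, 0, -0.003, 1], [0, -0.002, 0.086, 0.001, 0, -0.003, 1], [0, -0.002, 0.086, 0.001, 0, -0.003, 1], [0, -0.002, 0.06, 0.001, 0, -0.003, 1], [0, -0.002, 0.02, 0.001, 0, -0.003, 1], [0, -0.002, 0.0, 0.001, 0, -0.003, 1]]]}}

```text
time: 17.25
position: [455.8, 311.1, 92.7]
orientation: [-3.118, -0.368, -0.003]
contact_force: [1.1, -0.6, -0.4]
grip_width: 25.6
```

```bash
python3 -c "
from h import *
to((558,11,90,0))"
```

```text
t 17.25 p [455.8 311.1  92.7] yaw 13.5 F [ 1.1 -0.6 -0.4] w 25.6
(558, 11, 90, 0) [0.0296, 0.3156, 0.0024] [-0.0016, -0.0022, 0.2348]
```

Call:
{"name": "jog_arm", "arguments": {"plan": [[[0.03, 0.316, 0.002, -0.002, -0.002, 0.235, 1], [0.03, 0.316, 0.002, -0.002, -0.002, 0.235, 1], [0.03, 0.316, 0.002, -0.002, -0.002, 0.235, 1], [0.03, 0.316, 0.002, -0.002, -0.002, 0.235, 1], [0.03, 0.316, 0.002, -0.002, -0.002, 0.235, 1], [0.03, 0.316, 0.002, -0.002, -0.002, 0.235, 1], [0.03, 0.316, 0.002, -0.002, -0.002, 0.235, 1], [0.03, 0.316, 0.002, -0.002, -0.002, 0.235, 1], [0.03, 0.316, 0.002, -0.002, -0.002, 0.235, 1], [0.03, 0.316, 0.002, -0.002, -0.002, 0.235, 1], [0.03, 0.316, 0.002, -0.002, -0.002, 0.235, 1]]]}}

```text
time: 18.35
position: [558.0, 13.0, 90.5]
orientation: [-3.141, -0.005, -0.0]
contact_force: [-0.3, -0.3, -1.0]
grip_width: 25.8
```

```bash
python3 -c "
from h import *
to((558,11,17,0),(558,11,90,0))"
```

```text
t 18.35 p [558.   13.   90.5] yaw 0.2 F [-0.3 -0.3 -1. ] w 25.8
(558, 11, 17, 0) [-0.0, 0.0021, 0.0735] [-0.0003, -0.0002, 0.0033]
(558, 11, 90, 0) [0.0, 0.002, 0.0005] [-0.0003, -0.0002, 0.0033]
```

Release, then go up in the same call.

Call:
{"name": "jog_arm", "arguments": {"plan": [[[0, 0.002, 0.03, 0, 0, 0.003, 1], [0, 0.002, 0.055, 0, 0, 0.003, 1], [0, 0.002, 0.07, 0, 0, 0.003, 1], [0, 0.002, 0.074, 0, 0, 0.003, 1], [0, 0.002, 0.074, 0, 0, 0.003, 1], [0, 0.002, 0.074, 0, 0, 0.003, 0.63], [0, 0.002, 0.074, 0, 0, 0.003, 0.63], [0, 0.002, 0.074, 0, 0, 0.003, 0.63], [0, 0.002, 0.06, 0, 0, 0.003, 0.63], [0, 0.002, 0.03, 0, 0, 0.003, 0.63], [0, 0.002, -0.02, 0, 0, 0.003, 1], [0, 0.002, -0.07, 0, 0, 0.003, 1]]]}}

```text
time: 19.55
position: [557.2, 11.3, 162.5]
orientation: [-3.141, -0.001, 0.002]
contact_force: [1.1, 0.1, -0.2]
grip_width: 22.3
```

```bash
python3 -c "
from h import *
to((520,-200,200,0))"
```

```text
t 19.55 p [557.2  11.3 162.5] yaw 0.0 F [ 1.1  0.1 -0.2] w 22.3
(520, -200, 200, 0) [-0.0374, 0.2112, -0.0376] [-0.0008, 0.0011, 0.0008]
```

```bash
python3 -c "
from h import *
print(np.round(env.get_state()['joint_pos'],2))
im=grab('top','t5')
crop(im,290,100,455,225,4.8,'c5')
"
```

```text
[ 0.52  0.48 -0.75  1.84  0.39  0.97 -1.97]
```

View pics/c5.png

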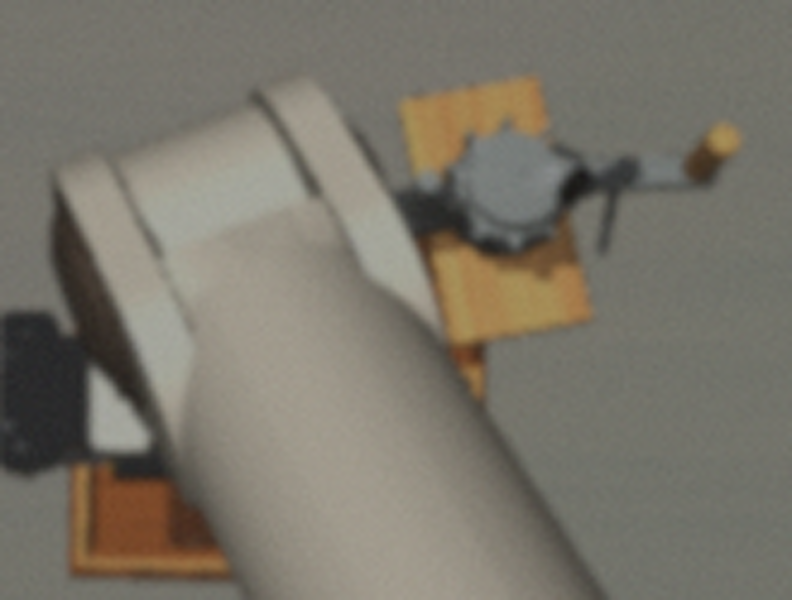

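```bash
python3 -c "
from h import *
to((600,-41,220,-40),(697,-112,180,-79))"
```

```text
t 19.6 p [562.6  12.5 171.2] yaw 0.1 F [2.1 1.7 5.1] w 18.8
(600, -41, 220, -40) [0.0378, 0.0536, -0.0483] [-0.0042, -0.0112, 0.6998]
(697, -112, 180, -79) [0.1342, 0.1247, -0.0072] [-0.0082, -0.0097, 1.3805]
```

Call:
{"name": "jog_arm", "arguments": {"plan": [[[0.037, 0.053, -0.05, 0, -0.01, 0.15, 0.5], [0.037, 0.053, -0.05, 0, -0.01, 0.3, 0.5], [0.037, 0.053, -0.05, 0, -0.01, 0.45, 0.5], [0.06, 0.08, -0.05, 0, -0.01, 0.6, 0.5], [0.08, 0.1, -0.05, -0.004, -0.01, 0.75, 0.5], [0.1, 0.12, -0.04, -0.005, -0.01, 0.9, 0.5], [0.12, 0.125, -0.02, -0.006, -0.01, 1.05, 0.5], [0.134, 0.125, -0.01, -0.008, -0.01, 1.2, 0.5], [0.134, 0.125, -0.01, -0.008, -0.01, 1.35, 0.5], [0.134, 0.125, -0.01, -0.008, -0.01, 1.38, 0.5], [0.134, 0.125, -0.01, -0.008, -0.01, 1.38, 0.5], [0.134, 0.125, -0.01, -0.008, -0.01, 1.38, 0.5]]]}}

```text
time: 20.8
position: [697.7, -111.1, 184.2]
orientation: [2.426, -1.996, 0.004]
contact_force: [0.1, 0.1, -0.0]
grip_width: 45.6
```

```bash
python3 -c "
from h import *
print(np.round(env.get_state()['joint_pos'],2))
s=grab('side','s6');crop(s,200,60,360,220,3.75,'c6')
to((697,-112,108,-79))
print(proj('side',(697,-112,141)))
"
```

```text
[-0.24  0.66  0.55  1.46 -0.36  1.13 -2.57]
t 20.85 p [ 697.1 -110.8  183.4] yaw -78.8 F [-1.   0.6 -0.6] w 45.6
(697, -112, 108, -79) [0.0011, 0.0003, 0.0754] [0.0001, -0.0008, 0.0042]
[265.83936973 147.51149503]
```

View pics/c6.png

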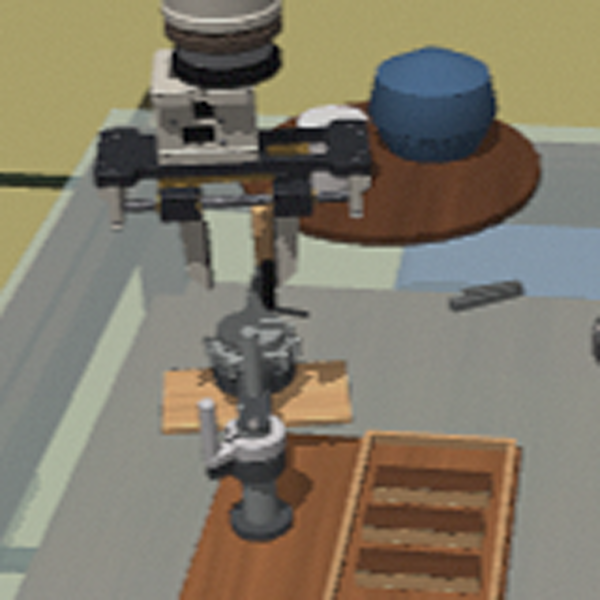

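j7 is at its limit, so I'll flip the tool by a half turn to yaw +101.

Call:
{"name": "jog_arm", "arguments": {"plan": [[[0, 0, 0, 0, 0, -0.15, 0.5], [0, 0, 0, 0, 0, -0.3, 0.5], [0, 0, 0, 0, 0, -0.45, 0.5], [0, 0, 0, 0, 0, -0.6, 0.5], [0, 0, 0, 0, 0, -0.75, 0.5], [0, 0, 0, 0, 0, -0.9, 0.5], [0, 0, 0, 0, 0, -1.05, 0.5], [0, 0, 0, 0, 0, -1.2, 0.5], [0, 0, 0, 0, 0, -1.35, 0.5], [0, 0, 0, 0, 0, -1.5, 0.5], [0, 0, 0, 0, 0, -1.65, 0.5], [0, 0, 0, 0, 0, -1.7, 0.5]]]}}

```text
time: 22.05
position: [697.1, -110.7, 184.4]
orientation: [-3.097, -0.52, -0.003]
contact_force: [0.1, 0.2, -0.3]
grip_width: 46.0
```

```bash
python3 -c "
from h import *
print(np.round(env.get_state()['joint_pos'],2))
to((697,-112,180,101))"
```

```text
[ 0.02  0.6   0.15  1.45 -0.1   1.09 -1.05]
t 22.05 p [ 697.1 -110.7  184.4] yaw 19.1 F [ 0.1  0.2 -0.3] w 46.0
(697, -112, 180, 101) [-0.0005, 0.0012, 0.0044] [0.0006, -0.0021, -1.4302]
```

Call:
{"name": "jog_arm", "arguments": {"plan": [[[0, 0.001, 0, 0, 0, -0.15, 0.5], [0, 0.001, 0, 0, 0, -0.3, 0.5], [0, 0.001, 0, 0, 0, -0.45, 0.5], [0, 0.001, 0, 0, 0, -0.6, 0.5], [0, 0.001, 0, 0, 0, -0.75, 0.5], [0, 0.001, 0, 0, 0, -0.9, 0.5], [0, 0.001, 0, 0, 0, -1.05, 0.5], [0, 0.001, 0, 0, 0, -1.2, 0.5], [0, 0.001, 0, 0, 0, -1.35, 0.5], [0, 0.001, 0, 0, 0, -1.43, 0.5], [0, 0.001, 0, 0, 0, -1.43, 0.5]]]}}

```text
time: 23.15
position: [697.6, -111.9, 185.9]
orientation: [1.995, 2.425, 0.007]
contact_force: [0.2, -0.6, -0.3]
grip_width: 45.7
```

```bash
python3 -c "
from h import *
print(np.round(env.get_state()['joint_pos'],2))
to((697,-112,108,101))"
```

```text
[ 0.23  0.61 -0.16  1.44  0.1   1.1   0.24]
t 23.15 p [ 697.6 -111.9  185.9] yaw 101.1 F [ 0.2 -0.6 -0.3] w 45.7
(697, -112, 108, 101) [-0.0001, -0.0009, 0.0779] [0.0043, -0.0022, 0.0018]
```

Call:
{"name": "jog_arm", "arguments": {"plan": [[[0, -0.001, 0.03, 0.004, -0.002, 0.002, 0.5], [0, -0.001, 0.05, 0.004, -0.002, 0.002, 0.5], [0, -0.001, 0.065, 0.004, -0.002, 0.002, 0.5], [0, -0.001, 0.078, 0.004, -0.002, 0.002, 0.5], [0, -0.001, 0.078, 0.004, -0.002, 0.002, 0.75], [0, -0.001, 0.078, 0.004, -0.002, 0.002, 0.75], [0, -0.001, 0.078, 0.004, -0.002, 0.002, 0.75]]]}}

```text
time: 23.85
position: [697.9, -111.9, 109.2]
orientation: [1.998, 2.422, 0.002]
contact_force: [-0.0, 0.2, 0.0]
grip_width: 27.2
```

```bash
cat >>h.py <<'E'
P=np.array([683.0,-41.3])
def arm(th,r=72,z=108):
    a=np.radians(th); return (round(P[0]-r*np.cos(a),1),round(P[1]-r*np.sin(a),1),z,th)
E
python3 -c "
from h import *
to(*[arm(t) for t in range(98,0,-7)])"
```

```text
t 23.85 p [ 697.9 -111.9  109.2] yaw 101.0 F [-0.   0.2  0. ] w 27.2
(np.float64(693.0), np.float64(-112.6), 108, 98) [0.0002, -0.0049, 0.0012] [0.0023, 0.0004, 0.0521]
(np.float64(684.3), np.float64(-113.3), 108, 91) [0.0012, -0.0136, 0.0011] [0.0023, 0.0002, 0.1742]
(np.float64(675.5), np.float64(-112.9), 108, 84) [0.0033, -0.0222, 0.0011] [0.0023, 0.0001, 0.2964]
(np.float64(666.8), np.float64(-111.5), 108, 77) [0.0063, -0.0304, 0.0011] [0.0023, -0.0001, 0.4186]
(np.float64(658.4), np.float64(-109.0), 108, 70) [0.0104, -0.0382, 0.0011] [0.0023, -0.0002, 0.5408]
(np.float64(650.3), np.float64(-105.5), 108, 63) [0.0153, -0.0455, 0.0011] [0.0023, -0.0003, 0.6629]
(np.float64(642.7), np.float64(-101.0), 108, 56) [0.0212, -0.0521, 0.001] [0.0023, -0.0005, 0.7851]
(np.float64(635.8), np.float64(-95.6), 108, 49) [0.0278, -0.0578, 0.001] [0.0023, -0.0006, 0.9073]
(np.float64(629.5), np.float64(-89.5), 108, 42) [0.035, -0.0629, 0.001] [0.0023, -0.0008, 1.0295]
(np.float64(624.0), np.float64(-82.6), 108, 35) [0.0428, -0.0669, 0.001] [0.0023, -0.0009, 1.1516]
(np.float64(619.4), np.float64(-75.1), 108, 28) [0.0511, -0.07, 0.001] [0.0022, -0.0011, 1.2738]
(np.float64(615.8), np.float64(-67.1), 108, 21) [0.0596, -0.072, 0.001] [0.0022, -0.0012, 1.396]
(np.float64(613.1), np.float64(-58.7), 108, 14) [0.0684, -0.0731, 0.001] [0.0021, -0.0014, 1.5181]
(np.float64(611.5), np.float64(-50.1), 108, 7) [0.0771, -0.073, 0.001] [0.0021, -0.0015, 1.6403]
```

Call:
{"name": "jog_arm", "arguments": {"plan": [[[0, -0.005, 0.001, 0.002, 0, 0.052, 0.75], [0.001, -0.014, 0.001, 0.002, 0, 0.174, 0.75], [0.003, -0.022, 0.001, 0.002, 0, 0.296, 0.75], [0.006, -0.03, 0.001, 0.002, 0, 0.419, 0.75], [0.01, -0.038, 0.001, 0.002, 0, 0.541, 0.75], [0.015, -0.0455, 0.001, 0.002, 0, 0.663, 0.75], [0.021, -0.052, 0.001, 0.002, 0, 0.785, 0.75], [0.028, -0.058, 0.001, 0.002, 0, 0.907, 0.75], [0.035, -0.063, 0.001, 0.002, 0, 1.03, 0.75], [0.043, -0.067, 0.001, 0.002, 0, 1.152, 0.75]]]}}

```text
time: 24.85
position: [627.5, -86.0, 109.8]
orientation: [2.994, 0.932, 0.012]
contact_force: [8.5, -7.3, -7.0]
grip_width: 23.0
```

```bash
python3 -c "
from h import *
to(*[arm(t) for t in range(28,-1,-7)],arm(-4),arm(-7))"
```

```text
t 24.85 p [627.5 -86.  109.8] yaw 34.6 F [ 8.5 -7.3 -7. ] w 23.0
(np.float64(619.4), np.float64(-75.1), 108, 28) [-0.0005, -0.0135, 0.0016] [0.0079, -0.0057, 0.1149]
(np.float64(615.8), np.float64(-67.1), 108, 21) [0.0011, -0.0222, 0.0016] [0.0076, -0.0062, 0.2371]
(np.float64(613.1), np.float64(-58.7), 108, 14) [0.0036, -0.0306, 0.0015] [0.0072, -0.0067, 0.3593]
(np.float64(611.5), np.float64(-50.1), 108, 7) [0.0072, -0.0386, 0.0015] [0.0068, -0.0071, 0.4814]
(np.float64(611.0), np.float64(-41.3), 108, 0) [0.0118, -0.0461, 0.0014] [0.0064, -0.0076, 0.6036]
(np.float64(611.2), np.float64(-36.3), 108, -4) [0.0148, -0.0501, 0.0014] [0.0061, -0.0078, 0.6734]
(np.float64(611.5), np.float64(-32.5), 108, -7) [0.0172, -0.0531, 0.0014] [0.006, -0.008, 0.7258]
```

Call:
{"name": "jog_arm", "arguments": {"plan": [[[-0.0005, -0.013, 0.001, 0.004, -0.003, 0.115, 0.75], [0.001, -0.022, 0.001, 0.004, -0.003, 0.237, 0.75], [0.004, -0.03, 0.001, 0.004, -0.003, 0.359, 0.75], [0.007, -0.0385, 0.001, 0.004, -0.003, 0.481, 0.75], [0.012, -0.046, 0.001, 0.004, -0.003, 0.6, 0.75], [0.0135, -0.048, 0.001, 0.004, -0.003, 0.6, 0.75], [0.0145, -0.05, 0.001, 0.004, -0.003, 0.6, 0.75]]]}}

```text
time: 25.55
position: [611.3, -41.3, 109.9]
orientation: [3.135, 0.001, 0.01]
contact_force: [-1.9, -10.0, 1.3]
grip_width: 23.0
```

```bash
python3 -c "
from h import *
to((611,-41,108,0),(611,-35,108,0),(611,-32,108,0))"
```

```text
t 25.55 p [611.3 -41.3 109.9] yaw 0.0 F [ -1.9 -10.    1.3] w 23.0
(611, -41, 108, 0) [-0.0003, -0.0004, 0.0019] [0.0062, -0.0065, 0.0008]
(611, -35, 108, 0) [-0.0003, -0.0064, 0.0019] [0.0062, -0.0065, 0.0008]
(611, -32, 108, 0) [-0.0003, -0.0094, 0.0019] [0.0062, -0.0065, 0.0008]
```

Call:
{"name": "jog_arm", "arguments": {"plan": [[[0, -0.003, 0.001, 0, 0, 0, 0.75], [0, -0.005, 0.001, 0, 0, 0, 0.75], [0, -0.007, 0.001, 0, 0, 0, 0.75], [0, -0.007, 0.001, 0, 0, 0, 0.75]]]}}

```text
time: 25.95
position: [611.0, -39.0, 109.9]
orientation: [3.131, -0.003, 0.01]
contact_force: [-1.9, -8.4, 1.1]
grip_width: 23.1
```

Call:
{"name": "jog_arm", "arguments": {"plan": [[[0, -0.002, 0, 0, 0, 0, 0.75], [0, -0.003, 0, 0, 0, 0, 0.75], [0, -0.003, 0, 0, 0, 0, 0.75]]]}}

```text
time: 26.25
position: [611.1, -39.1, 110.7]
orientation: [3.128, -0.006, 0.012]
contact_force: [-1.4, -7.3, 0.2]
grip_width: 23.0
```

Call:
{"name": "jog_arm", "arguments": {"plan": [[[0, -0.006, 0, 0, 0, 0, 0.75], [0, -0.01, 0, 0, 0, 0, 0.75], [0, -0.012, 0, 0, 0, 0, 0.75], [0, -0.012, 0, 0, 0, 0, 0.75]]]}}

```text
time: 26.65
position: [610.9, -36.7, 110.7]
orientation: [3.117, -0.016, 0.013]
contact_force: [0.8, -19.0, -5.7]
grip_width: 23.0
```

Call:
{"name": "jog_arm", "arguments": {"plan": [[[0, -0.01, 0, 0, 0, 0, 0.75], [0, -0.014, 0, 0, 0, 0, 0.75], [0, -0.016, 0, 0, 0, 0, 0.75], [0, -0.016, 0, 0, 0, 0, 0.75]]]}}

```text
time: 27.05
position: [611.1, -36.8, 110.5]
orientation: [3.101, -0.032, 0.015]
contact_force: [3.3, -31.3, -8.0]
grip_width: 23.2
```

The arm is against its hard stop: 31 N with no further advance, and the peg is at y≈-41. Next is the collar.

Call:
{"name": "jog_arm", "arguments": {"plan": [[[0, 0.005, 0, 0.02, -0.01, 0, 0.72], [0, 0.005, 0, 0.04, -0.01, 0, 0.65], [0, 0.004, -0.03, 0.04, -0.01, 0, 0.65], [0, 0.004, -0.06, 0.04, -0.01, 0, 0.65], [0, 0.004, -0.08, 0.04, -0.01, 0, 0.65]]]}}

```text
time: 27.55
position: [611.7, -34.8, 193.4]
orientation: [-3.139, 0.028, -0.006]
contact_force: [0.9, -0.5, 0.9]
grip_width: 32.0
```

```bash
python3 -c "
from h import *
im=grab('top','t7'); s=grab('side','s7')
a=cv2.resize(im[105:225,290:440],(600,480));b=cv2.resize(s[115:245,220:360],(517,480))
cv2.imwrite('pics/c7.png',cv2.resize(np.hstack([a,b]),(800,344)))
to((710,-14,180,45),(710,-14,112,45))
"
```

```text
t 27.65 p [613.3 -34.9 194.9] yaw -1.0 F [0.7 0.3 0.5] w 32.1
(710, -14, 180, 45) [0.0962, -0.0225, 0.0157] [0.0007, -0.0086, -0.8032]
(710, -14, 112, 45) [0.0957, -0.0224, 0.0837] [0.0007, -0.0086, -0.8032]
```

View pics/c7.png

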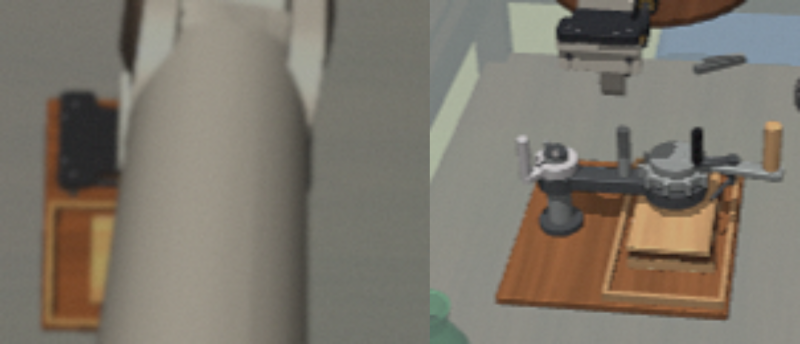

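The side view shows the arm closed over the tray, with the black pawl tab at crop (697,145) and the grip at (772,145). I'll move to the collar peg.

Call:
{"name": "jog_arm", "arguments": {"plan": [[[0.03, -0.01, 0, 0, -0.008, -0.15, 0.5], [0.06, -0.02, 0, 0, -0.008, -0.3, 0.5], [0.096, -0.022, 0, 0, -0.008, -0.45, 0.5], [0.096, -0.022, 0, 0, -0.008, -0.6, 0.5], [0.096, -0.022, 0.01, 0, -0.008, -0.75, 0.5], [0.096, -0.022, 0.016, 0, -0.008, -0.8, 0.5], [0.096, -0.022, 0.016, 0, -0.008, -0.803, 0.5], [0.096, -0.022, 0.016, 0, -0.008, -0.803, 0.5]]]}}

```text
time: 28.45
position: [709.6, -13.2, 179.2]
orientation: [-2.902, -1.201, -0.001]
contact_force: [-0.9, 1.3, -0.4]
grip_width: 45.9
```

```bash
python3 -c "
from h import *
s=grab('side','s8'); im=grab('top','t8')
a=cv2.resize(im[105:225,290:440],(600,480));b=cv2.resize(s[75:205,220:360],(517,480))
cv2.imwrite('pics/c8.png',cv2.resize(np.hstack([a,b]),(800,344)))
to((710,-14,112,45))
# collar peg top, side pixel bright blob
print(proj('side',(710.5,-13.8,141)), tri((295+230/5-.4,105+137/5-.4),(235+90/4.4-.4,105+275/4.4-.4)))
"
```

```text
t 28.55 p [710.  -13.8 180. ] yaw 45.0 F [ 0.2 -0.7 -0.1] w 46.1
(710, -14, 112, 45) [-0.0002, 0.0001, 0.068] [0.0008, -0.0012, -0.0009]
[253.80878995 166.75438509] (array([708.87597437, -13.8560423 , 140.49438095]), np.float64(3.379585855197649))
```

Call:
{"name": "jog_arm", "arguments": {"plan": [[[0, 0, 0.03, 0, 0, 0, 0.5], [0, 0, 0.05, 0, 0, 0, 0.5], [0, 0, 0.062, 0, 0, 0, 0.5], [0, 0, 0.067, 0, 0, 0, 0.5], [0, 0, 0.067, 0, 0, 0, 0.75], [0, 0, 0.067, 0, 0, 0, 0.75], [0, 0, 0.067, 0, 0, 0, 0.75]]]}}

```text
time: 29.25
position: [711.1, -13.8, 114.5]
orientation: [2.902, 1.2, 0.005]
contact_force: [0.2, -0.3, -0.8]
grip_width: 26.9
```

```bash
cat >>h.py <<'E'
def col(deg,r=38,z=113):
    a=np.radians(deg); return (round(P[0]+r*np.cos(a),1),round(P[1]+r*np.sin(a),1),z,deg)
E
python3 -c "
from h import *
to(*[col(t) for t in (52,60,68,76,84,92,100,104,110,115)])"
```

```text
t 29.25 p [711.1 -13.8 114.5] yaw 44.9 F [ 0.2 -0.3 -0.8] w 26.9
(np.float64(706.4), np.float64(-11.4), 113, 52) [-0.0016, -0.005, 0.0015] [0.0026, -0.0026, -0.1231]
(np.float64(702.0), np.float64(-8.4), 113, 60) [-0.0026, -0.0103, 0.0014] [0.0027, -0.0025, -0.2628]
(np.float64(697.2), np.float64(-6.1), 113, 68) [-0.0044, -0.0153, 0.0014] [0.0029, -0.0023, -0.4024]
(np.float64(692.2), np.float64(-4.4), 113, 76) [-0.0067, -0.02, 0.0014] [0.0031, -0.0021, -0.542]
(np.float64(687.0), np.float64(-3.5), 113, 84) [-0.0097, -0.0243, 0.0014] [0.0032, -0.0019, -0.6816]
(np.float64(681.7), np.float64(-3.3), 113, 92) [-0.0134, -0.0282, 0.0014] [0.0034, -0.0017, -0.8213]
(np.float64(676.4), np.float64(-3.9), 113, 100) [-0.0175, -0.0315, 0.0013] [0.0035, -0.0014, -0.9609]
(np.float64(673.8), np.float64(-4.4), 113, 104) [-0.0197, -0.033, 0.0013] [0.0036, -0.0013, -1.0307]
(np.float64(670.0), np.float64(-5.6), 113, 110) [-0.0233, -0.0349, 0.0013] [0.0037, -0.0011, -1.1354]
(np.float64(666.9), np.float64(-6.9), 113, 115) [-0.0264, -0.0361, 0.0013] [0.0038, -0.001, -1.2227]
```

Call:
{"name": "jog_arm", "arguments": {"plan": [[[-0.0015, -0.005, 0.001, 0.003, -0.002, -0.123, 0.75], [-0.0025, -0.01, 0.001, 0.003, -0.002, -0.263, 0.75], [-0.0045, -0.0155, 0.001, 0.003, -0.002, -0.402, 0.75], [-0.0065, -0.02, 0.001, 0.003, -0.002, -0.542, 0.75], [-0.0095, -0.0245, 0.001, 0.003, -0.002, -0.68, 0.75], [-0.0135, -0.028, 0.001, 0.003, -0.002, -0.82, 0.75], [-0.0175, -0.0315, 0.001, 0.003, -0.002, -0.96, 0.75], [-0.02, -0.033, 0.001, 0.003, -0.002, -1.03, 0.75], [-0.0235, -0.035, 0.001, 0.003, -0.002, -1.03, 0.75], [-0.0265, -0.036, 0.001, 0.003, -0.002, -1.03, 0.75], [-0.0265, -0.036, 0.001, 0.003, -0.002, -1.03, 0.75]]]}}

```text
time: 30.35
position: [668.7, -4.9, 114.8]
orientation: [1.934, 2.472, 0.007]
contact_force: [4.4, 3.6, -1.5]
grip_width: 23.2
```

```bash
python3 -c "
from h import *
to(col(104),col(112),col(118))"
```

```text
t 30.35 p [668.7  -4.9 114.8] yaw 103.9 F [ 4.4  3.6 -1.5] w 23.2
(np.float64(673.8), np.float64(-4.4), 113, 104) [-0.0007, 0.005, 0.0018] [0.0053, -0.0004, -0.0017]
(np.float64(668.8), np.float64(-6.1), 113, 112) [-0.0012, -0.0002, 0.0018] [0.0053, 0.0, -0.1413]
(np.float64(665.2), np.float64(-7.7), 113, 118) [-0.0019, -0.0041, 0.0018] [0.0053, 0.0003, -0.2461]
```

Call:
{"name": "jog_arm", "arguments": {"plan": [[[0, -0.005, 0.0, 0, 0, 0, 0.75], [-0.001, -0.009, 0.0, 0, 0, 0, 0.75], [-0.001, -0.009, 0.0, 0, 0, 0, 0.75]]]}}

```text
time: 30.65
position: [668.3, -5.3, 116.4]
orientation: [1.928, 2.462, 0.028]
contact_force: [22.4, 4.8, -16.3]
grip_width: 23.1
```

Call:
{"name": "jog_arm", "arguments": {"plan": [[[0, -0.006, 0.0, 0, 0, 0, 0.75], [0, -0.012, 0.0, 0, 0, 0, 0.75], [0, -0.012, 0.0, 0, 0, 0, 0.75]]]}}

```text
time: 30.95
position: [668.2, -5.7, 118.5]
orientation: [1.919, 2.447, 0.056]
contact_force: [33.3, 4.4, -22.6]
grip_width: 23.6
```

The collar is at its hard stop on the locked mark. I'll back off and move aside to look at the handle.

Call:
{"name": "jog_arm", "arguments": {"plan": [[[0, 0.006, 0, -0.03, 0, 0, 0.7], [0, 0.006, 0, -0.06, 0, 0, 0.6], [0, 0.006, -0.04, -0.06, 0, 0, 0.6], [0, 0.006, -0.08, -0.06, 0, 0, 0.6], [0.03, 0.02, -0.11, -0.06, 0, 0.15, 0.6], [0.08, 0.04, -0.12, -0.06, 0, 0.3, 0.6], [0.13, 0.06, -0.12, -0.06, 0, 0.45, 0.6], [0.18, 0.08, -0.12, -0.06, 0, 0.6, 0.6], [0.22, 0.1, -0.12, -0.06, 0, 0.75, 0.6], [0.26, 0.12, -0.12, -0.06, 0, 0.75, 0.6], [0.3, 0.14, -0.12, -0.06, 0, 0.75, 0.6], [0.3, 0.16, -0.12, -0.06, 0, 0.75, 0.6]]]}}

```text
time: 32.15
position: [741.9, 334.9, 245.3]
orientation: [2.661, 1.578, 0.143]
contact_force: [-0.1, 1.7, 0.2]
grip_width: 36.6
```

```bash
python3 -c "
from h import *
s=grab('side','s9'); im=grab('top','t9')
a=cv2.resize(im[125:245,280:400],(400,400),interpolation=2);b=cv2.resize(s[130:235,235:340],(400,400),interpolation=2)
cv2.imwrite('pics/c9.png',np.hstack([a,b]))
to()
"
```

```text
t 32.25 p [746.5 325.4 244.6] yaw 61.0 F [-0.5 -1.4  0.2] w 36.9
```

View pics/c9.png

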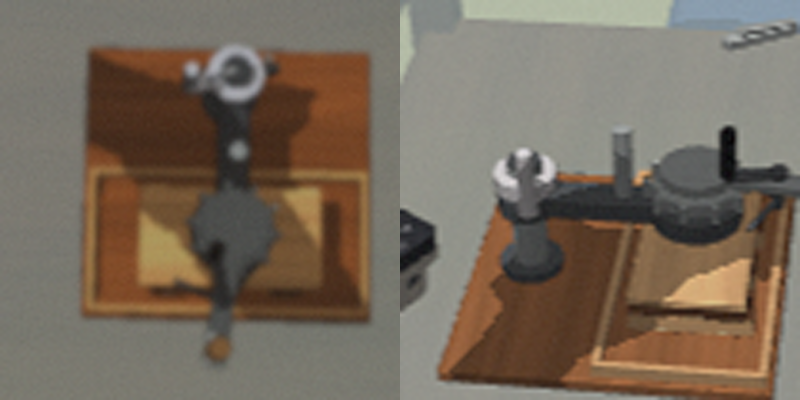

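The arm is over the tray, with the grip knob at top crop (216,340) and the tab at top crop (215,245) / side crop (728,128).

```bash
python3 - <<'E'
from h import *
T=lambda x,y,z: onz('top',280+x*.3-.35,125+y*.3-.35,z).round(1)
k=T(216,340,165);print('knob',k,'speg',T(238,150,141),'cpeg',T(191,69,141),'post',T(236,70,106))
t=tri((280+215*.3-.35,125+243*.3-.35),(235+328*.2625-.35,130+127*.2625-.35));print('tab',t,T(215,243,155))
sp=P+[-125,0]; d=k[:2]-sp; ang=np.arctan2(d[1],d[0]);print('h len',np.hypot(*d),'dir deg',np.degrees(ang)%360)
h=(np.pi-ang)%(2*np.pi); print('handle rad', (h+np.pi)%(2*np.pi)-np.pi)
u=d/np.hypot(*d); n=np.array([-u[1],u[0]])  # left of outward dir
for nm,a in(('loosen',-.35),('tighten',.35)):
    # lever from pin inward, rotated clockwise by a
    v=-u; c,s=np.cos(-a),np.sin(-a); v=np.array([c*v[0]-s*v[1],s*v[0]+c*v[1]])
    print(nm,(sp+60*u+36*v).round(1))
to()
E
```

```text
knob [465.4 -23.2 165. ] speg [612.  -40.8 141. ] cpeg [675.   -4.6 141. ] post [684.3 -41.7 106. ]
tab (array([535.4277192 , -22.5177718 , 158.46760133]), np.float64(4.533096734990573)) [538.2 -22.7 155. ]
h len 94.35237145933326 dir deg 168.9401618365571
handle rad 0.19303059068980133
loosen [534.7 -24.2]
tighten [529.9 -48.4]
t 32.25 p [746.5 325.4 244.6] yaw 61.0 F [-0.5 -1.4  0.2] w 36.9
```

The tab is on the loosen side (+y), matching the prediction. A push towards -y flips it, and the screw's friction holds the handle.

```bash
python3 -c "
from h import *
to((536,40,215,0))"
```

```text
t 32.25 p [746.5 325.4 244.6] yaw 61.0 F [-0.5 -1.4  0.2] w 36.9
(536, 40, 215, 0) [-0.3528, -0.0465, 0.007] [0.0548, -0.0956, 1.061]
```

Call:
{"name": "jog_arm", "arguments": {"plan": [[[-0.04, -0.005, 0, 0.01, -0.02, 0.14, 1], [-0.08, -0.01, 0, 0.02, -0.04, 0.28, 1], [-0.12, -0.015, 0, 0.03, -0.06, 0.42, 1], [-0.16, -0.02, 0, 0.04, -0.08, 0.56, 1], [-0.2, -0.025, 0, 0.05, -0.09, 0.7, 1], [-0.24, -0.03, 0, 0.055, -0.095, 0.84, 1], [-0.28, -0.037, 0, 0.055, -0.095, 0.98, 1], [-0.32, -0.042, 0, 0.055, -0.095, 1.06, 1], [-0.353, -0.046, 0.007, 0.055, -0.095, 1.06, 1], [-0.353, -0.046, 0.007, 0.055, -0.095, 1.06, 1], [-0.353, -0.046, 0.007, 0.055, -0.095, 1.06, 1], [-0.353, -0.046, 0.007, 0.055, -0.095, 1.06, 1]]]}}

```text
time: 33.45
position: [536.8, 40.0, 215.8]
orientation: [-3.14, -0.001, -0.003]
contact_force: [0.2, 0.4, 0.3]
grip_width: 0.6
```

```bash
python3 -c "
from h import *
print(np.round(env.get_state()['joint_pos'],2))
to((535,15,128,0),(535,-2,128,0),(535,-17,128,0))"
```

```text
[-0.29  0.28  0.2   1.86 -0.07  1.   -1.63]
t 33.45 p [536.8  40.  215.8] yaw 0.0 F [0.2 0.4 0.3] w 0.6
(535, 15, 128, 0) [-0.0019, 0.0251, 0.0877] [-0.0012, -0.0017, 0.0005]
(535, -2, 128, 0) [-0.002, 0.0421, 0.0877] [-0.0012, -0.0017, 0.0005]
(535, -17, 128, 0) [-0.002, 0.0571, 0.0877] [-0.0012, -0.0017, 0.0005]
```

Call:
{"name": "jog_arm", "arguments": {"plan": [[[-0.002, 0.02, 0.04, -0.001, -0.002, 0, 1], [-0.002, 0.02, 0.07, -0.001, -0.002, 0, 1], [-0.002, 0.02, 0.085, -0.001, -0.002, 0, 1], [-0.002, 0.02, 0.087, -0.001, -0.002, 0, 1], [-0.002, 0.03, 0.087, -0.001, -0.002, 0, 1], [-0.002, 0.038, 0.087, -0.001, -0.002, 0, 1], [-0.002, 0.042, 0.087, -0.001, -0.002, 0, 1]]]}}

```text
time: 34.15
position: [536.0, -2.8, 130.0]
orientation: [-3.141, 0.001, -0.003]
contact_force: [-0.9, 3.8, 1.0]
grip_width: -0.1
```

Call:
{"name": "jog_arm", "arguments": {"plan": [[[0, 0.005, 0, 0, 0, 0, 1], [0, 0.007, 0, 0, 0, 0, 1], [0, 0.007, 0, 0, 0, 0, 1]]]}}

```text
time: 34.45
position: [535.8, -9.5, 130.3]
orientation: [-3.14, 0.001, -0.003]
contact_force: [-1.7, 4.0, 0.1]
grip_width: 0.1
```

Call:
{"name": "jog_arm", "arguments": {"plan": [[[0, 0.003, 0, 0, 0, 0, 1], [0, 0.006, 0, 0, 0, 0, 1], [0, 0.006, 0, 0, 0, 0, 1]]]}}

```text
time: 34.75
position: [535.8, -16.4, 130.3]
orientation: [-3.141, 0.002, -0.003]
contact_force: [-1.2, 1.8, -0.4]
grip_width: 0.9
```

Call:
{"name": "jog_arm", "arguments": {"plan": [[[0, 0.002, 0, 0, 0, 0, 1], [0, 0.004, 0, 0, 0, 0, 1], [0, 0.004, 0, 0, 0, 0, 1]]]}}

```text
time: 35.05
position: [536.1, -21.1, 130.4]
orientation: [3.142, -0.003, 0.004]
contact_force: [1.4, 2.1, -0.9]
grip_width: 0.5
```

Call:
{"name": "jog_arm", "arguments": {"plan": [[[0, -0.02, 0, 0, 0, 0, 1], [0, -0.05, -0.02, 0, 0, 0, 1], [0, -0.07, -0.06, 0, 0, 0, 1], [0, -0.09, -0.08, 0, 0, 0, 1], [0, -0.14, -0.08, 0, 0, 0, 1], [0, -0.18, -0.08, 0, 0, 0, 1], [0, -0.22, -0.08, 0, 0, 0, 1], [0, -0.26, -0.08, 0, 0, 0, 1], [0, -0.28, -0.08, 0, 0, 0, 1]]]}}

```text
time: 35.95
position: [536.5, 262.8, 210.7]
orientation: [-3.14, -0.002, -0.006]
contact_force: [-0.1, 0.0, -0.1]
grip_width: 0.2
```

```bash
python3 -c "
from h import *
s=grab('side','s10'); im=grab('top','t10')
a=cv2.resize(im[125:245,280:400],(400,400),interpolation=2);b=cv2.resize(s[130:235,235:340],(400,400),interpolation=2)
cv2.imwrite('pics/c10.png',np.hstack([a,b]))
to()
"
```

```text
t 36.05 p [536.2 262.8 210.5] yaw 0.2 F [-0.6  0.5  0.4] w 0.5
```

View pics/c10.png

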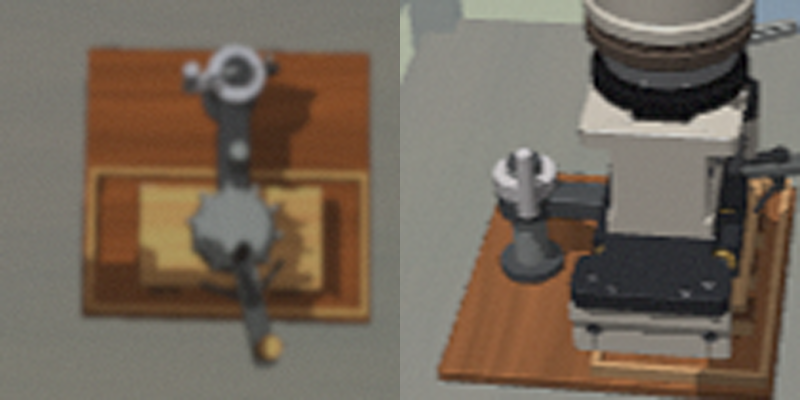

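```bash
cat >>h.py <<'E'
def hand(k,t):
    sp=P+[-125,0]; d=np.array(k)[:2]-sp; u=d/np.hypot(*d); h=np.pi-np.arctan2(d[1],d[0])%(2*np.pi)
    e=np.array(t)[:2]-sp; print('handle',h,'len',np.hypot(*d),'tab along',e@u,'left(+loosen)',e@np.array([u[1],-u[0]]))
E
python3 - <<'E'
from h import *
T=lambda x,y,z: onz('top',280+x*.3-.35,125+y*.3-.35,z).round(1)
hand(T(216,340,165),T(215,243,155)); 
k=T(268,346,165);t=T(242,248,155);print(k,t);hand(k,t)
E
```

```text
handle 0.19303059068980133 len 94.35237145933326 tab along 23.00037578743155 left(+loosen) 14.456234421070054
[461.5 -61.1 165. ] [534.7 -42.8 155. ]
handle -0.20237262406912349 len 98.51035478567722 tab along 23.125995281982522 left(+loosen) 3.2137738280283745
```

```bash
python3 - <<'E'
from h import *
sp=P+[-125,0]
for f,h in(('t9',.17),('t10',-.19)):
    im=cv2.imread(f'pics/{f}.png'); g=im.max(2)
    u=np.array([-np.cos(h),np.sin(h)]);L=np.array([u[1],-u[0]])
    for nm,q in(('loosen',1),('tighten',-1)):
        X=sp+u*26+L*12*q; print(f,nm,[proj('top',(*X,z)).round(1) for z in(155,118)])
    print('cols 338-362');print(g[192:212,338:362])
E
```

```text
t9 loosen [array([345.1, 199.1]), array([344.2, 201. ])]
t9 tighten [array([354.6, 200.8]), array([353.4, 202.7])]
cols 338-362
[[ 65  73  73  75  79  77  74  77  78  76  79  80  78  83  78  78  79  79
   79  79  77  77  73  75]
 [ 66  68  70  75  75  79  76  76  75  81  78  77  78  80  79  76  76  76
   77  76  79  76  73  74]
 [ 60  68  70  73  75  80  78  77  79  75  75  78  78  80  79  79  80  80
   80  77  80  80  72  76]
 [ 57  66  68  73  77  74  74  78  76  79  80  77  79  76  79  77  79  80
   81  79  80  79  76  75]
 [ 57  65  68  70  74  72  69  67  75  77  79  77  78  78  80  79  79  79
   80  75  75  74  72  69]
 [ 61  65  77  70  67  60  54  51  60  69  76  77  79  78  78  80  78  77
   80  80  76  73  69  74]
 [ 65  65  72  69  60  50  40  38  43  60  69  78  80  81  79  78  78  79
   81  78  74  71  67  82]
 [ 69  64  68  67  55  40  30  32  40  54  71  78  79  81  78  80  78  78
   79  74  74  69  76  89]
 [ 75  62  56  55  44  35  29  29  38  56  70  77  78  79  79  76  80  77
   72  74  73  72  79 101]
 [ 99  71  53  45  39  30  25  34  44  61  74  78  77  79  76  
[... 2499 characters left out ...]
51 149 135 108  78  69  65  54  51  49  49  49  53  51  58  62  72
   85  97 103 107  99  88]
 [124 127 131 124 108  90  83  76  72  65  59  57  57  54  48  53  62  72
   90 102 107 110  94  78]
 [108 111 113 112 109 103  96  97  92  86  80  78  69  57  48  47  53  71
   88  98 100  97  83  74]
 [101 104  98  97  98  99 103 105 101 100  97  92  77  62  53  44  52  66
   83  92  90  75  70  78]
 [ 98  91  82  79  81  88  91  98 103 100  98  94  82  69  53  45  46  56
   68  76  73  63  65  83]
 [ 87  78  69  60  61  68  73  81  86  88  87  83  73  64  52  48  43  51
   59  67  68  60  69  86]
 [ 76  76  61  57  54  54  57  64  63  69  66  68  59  58  53  46  45  45
   52  64  60  61  72  78]]
```

```bash
cat >>h.py <<'E'
def look(name):
    im=grab('top',name); return meas(im)
def meas(im):
    hsv=cv2.cvtColor(im,cv2.COLOR_BGR2HSV)
    m=np.zeros(im.shape[:2],np.uint8); R_=(slice(218,242),slice(315,385)); m[R_]=cv2.inRange(hsv,(10,110,60),(28,255,255))[R_]
    ys,xs=np.nonzero(m); k=(xs.mean(),ys.mean()) if len(xs) else (0,0)
    g=cv2.GaussianBlur(im.max(2),(5,5),0)[194:208,335:372]; v,_,q,_=cv2.minMaxLoc(g)
    t=(q[0]+335,q[1]+194)
    K=onz('top',*k,150);Tt=onz('top',*t,145); print('knob',np.round(k,1),len(xs),'tab',t,v); hand(K,Tt)
E
python3 - <<'E'
from h import *
meas(cv2.imread('pics/t9.png'));meas(cv2.imread('pics/t10.png'))
im=grab('top','t11');meas(im)
crop(im,325,170,385,240,8,'c11')
E
```

```text
knob [352.  220.3] 176 tab (344, 201) 32.0
handle -0.01839770787149364 len 75.71896331504239 tab along 26.746794842342855 left(+loosen) 18.816900704224015
knob [354.6 220.7] 169 tab (352, 201) 38.0
handle -0.10045731117038637 len 77.04822622769998 tab along 26.880296119542752 left(+loosen) 1.0156816655906948
knob [354.6 220.6] 168 tab (352, 201) 38.0
handle -0.10210272250611885 len 76.7599053585931 tab along 26.8785885186116 left(+loosen) 1.0599094146591095
```

View pics/c11.png

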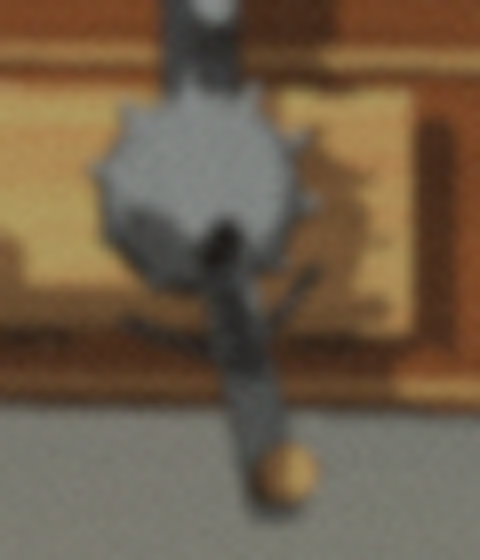

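```bash
python3 - <<'E'
from h import *
sp=P+[-125,0]; print('spindle',proj('top',(*sp,112)).round(1))
for h in(.3,.25,.2,.15,-.1,-.15,-.2,-.25,-.3):
    u=np.array([-np.cos(h),np.sin(h)]);L=np.array([u[1],-u[0]])
    f=lambda X,z:proj('top',(*X,z)).round(1)
    print(h,'knob',f(sp+100*u,165),'tab centre/lo/ti at 150',f(sp+24*u,150),f(sp+26*u+12*L,150),f(sp+26*u-12*L,150),'pin112',f(sp+60*u,118))
for n in('t9','t10'):
    im=cv2.imread(f'pics/{n}.png').astype(int); s=(im[...,2]-im[...,0])[222:236,335:372]; print(n); m=s>55; ys,xs=np.nonzero(m); print(xs.mean()+335,ys.mean()+222,len(xs),xs.min()+335,xs.max()+335,ys.min()+222,ys.max()+222)
E
```

```text
spindle [350.4 192.4]
0.3 knob [339.7 227.8] tab centre/lo/ti at 150 [348.6 199.1] [343.8 198.4] [353.  201.4] pin112 [343.6 214.1]
0.25 knob [341.7 228.4] tab centre/lo/ti at 150 [349.1 199.3] [344.2 198.8] [353.6 201.3] pin112 [344.7 214.4]
0.2 knob [343.7 228.9] tab centre/lo/ti at 150 [349.6 199.4] [344.7 199.2] [354.1 201.2] pin112 [345.8 214.7]
0.15 knob [345.8 229.3] tab centre/lo/ti at 150 [350.  199.5] [345.2 199.5] [354.7 201. ] pin112 [347.  214.9]
-0.1 knob [356.  229.6] tab centre/lo/ti at 150 [352.4 199.6] [347.7 200.8] [357.3 199.9] pin112 [352.9 215.2]
-0.15 knob [358.1 229.4] tab centre/lo/ti at 150 [352.9 199.5] [348.3 201. ] [357.8 199.6] pin112 [354. 215.]
-0.2 knob [360.1 229.1] tab centre/lo/ti at 150 [353.4 199.4] [348.8 201.1] [358.3 199.3] pin112 [355.2 214.8]
-0.25 knob [362.1 228.6] tab centre/lo/ti at 150 [353.9 199.3] [349.4 201.2] [358.7 199. ] pin112 [356.3 214.6]
-0.3 knob [364.1 228.1] tab centre/lo/ti at 150 [354.3 199.2] [350.  201.3] [359.2 198.6] pin112 [357.4 214.3]
t9
345.3529411764706 229.0 17 343 347 227 231
t10
361.0 228.5 26 359 363 226 231
```

The handle now reads -0.2 with the tab near its centre line, so the lever sits mid-way and has not snapped over. The push force was only 2–4 N, far below what turns the screw. I'll push it on diagonally, using the handle's stop as the anvil.

```bash
python3 -c "
from h import *
to((505,-15,205,45))"
```

```text
t 36.1 p [536.7 259.8 210.4] yaw 0.0 F [-0.7 -1.3  0.3] w 0.2
(505, -15, 205, 45) [-0.0319, 0.2748, 0.0054] [0.0018, -0.0031, -0.785]
```

Call:
{"name": "jog_arm", "arguments": {"plan": [[[-0.005, 0.05, 0, 0, 0, -0.14, 1], [-0.01, 0.1, 0, 0, 0, -0.28, 1], [-0.016, 0.14, 0, 0, 0, -0.42, 1], [-0.02, 0.18, 0, 0, 0, -0.56, 1], [-0.026, 0.22, 0, 0, 0, -0.7, 1], [-0.032, 0.275, 0.005, 0, 0, -0.785, 1], [-0.032, 0.275, 0.005, 0, 0, -0.785, 1], [-0.032, 0.275, 0.005, 0, 0, -0.785, 1], [-0.032, 0.275, 0.005, 0, 0, -0.785, 1]]]}}

```text
time: 37.0
position: [504.9, -15.5, 205.6]
orientation: [2.902, 1.199, 0.005]
contact_force: [-0.3, 0.4, 0.3]
grip_width: 0.7
```

```bash
python3 -c "
from h import *
to((505,-15,130,45),(511,-22,130,45),(520,-35,130,45),(531,-51,130,45))"
```

```text
t 37.0 p [504.9 -15.5 205.6] yaw 44.9 F [-0.3  0.4  0.3] w 0.7
(505, -15, 130, 45) [0.0002, -0.0005, 0.0756] [0.003, -0.0025, -0.0018]
(511, -22, 130, 45) [-0.0004, 0.0086, 0.0756] [0.003, -0.0025, -0.0018]
(520, -35, 130, 45) [-0.0032, 0.0242, 0.0757] [0.003, -0.0025, -0.0018]
(531, -51, 130, 45) [-0.0067, 0.0433, 0.0757] [0.003, -0.0025, -0.0018]
```

Call:
{"name": "jog_arm", "arguments": {"plan": [[[0, 0, 0.04, 0.003, -0.002, 0, 1], [0, 0, 0.065, 0.003, -0.002, 0, 1], [0, 0, 0.075, 0.003, -0.002, 0, 1], [0, 0.008, 0.076, 0.003, -0.002, 0, 1], [-0.001, 0.014, 0.076, 0.003, -0.002, 0, 1], [-0.003, 0.02, 0.076, 0.003, -0.002, 0, 1], [-0.003, 0.024, 0.076, 0.003, -0.002, 0, 1], [-0.004, 0.028, 0.076, 0.003, -0.002, 0, 1], [-0.005, 0.032, 0.076, 0.003, -0.002, 0, 1]]]}}

```text
time: 37.9
position: [523.7, -42.3, 129.9]
orientation: [-2.903, -1.199, 0.001]
contact_force: [-3.6, 0.8, 1.9]
grip_width: 0.8
```

Call:
{"name": "jog_arm", "arguments": {"plan": [[[-0.001, 0.004, 0, 0, 0, 0, 1], [-0.002, 0.008, 0, 0, 0, 0, 1], [-0.002, 0.012, 0, 0, 0, 0, 1], [-0.002, 0.012, 0, 0, 0, 0, 1]]]}}

```text
time: 38.3
position: [532.0, -52.3, 130.1]
orientation: [2.904, 1.199, 0.002]
contact_force: [-0.1, 1.7, 0.1]
grip_width: 0.2
```

Call:
{"name": "jog_arm", "arguments": {"plan": [[[0, -0.02, 0, 0, 0, 0, 1], [0, -0.04, -0.02, 0, 0, 0, 1], [0, -0.05, -0.06, 0, 0, 0, 1], [0.02, -0.08, -0.08, 0, 0, 0, 1], [0.05, -0.12, -0.08, 0, 0, 0, 1], [0.08, -0.15, -0.08, 0, 0, 0, 1], [0.12, -0.18, -0.08, 0, 0, 0, 1], [0.15, -0.21, -0.08, 0, 0, 0, 1], [0.18, -0.24, -0.08, 0, 0, 0, 1], [0.18, -0.24, -0.08, 0, 0, 0, 1]]]}}

```text
time: 39.3
position: [490.1, 252.6, 210.8]
orientation: [-2.895, -1.211, -0.009]
contact_force: [-0.8, 0.2, -0.7]
grip_width: 0.2
```

```bash
python3 -c "
from h import *
s=grab('side','s12'); im=grab('top','t12')
a=cv2.resize(im[170:240,320:390],(400,400),interpolation=2);b=cv2.resize(s[130:235,235:340],(400,400),interpolation=2)
cv2.imwrite('pics/c12.png',np.hstack([a,b]))
to()
"
```

```text
t 39.4 p [490.9 245.8 210.3] yaw 45.0 F [ 0.3 -0.2  0.2] w 0.3
```

View pics/c12.png

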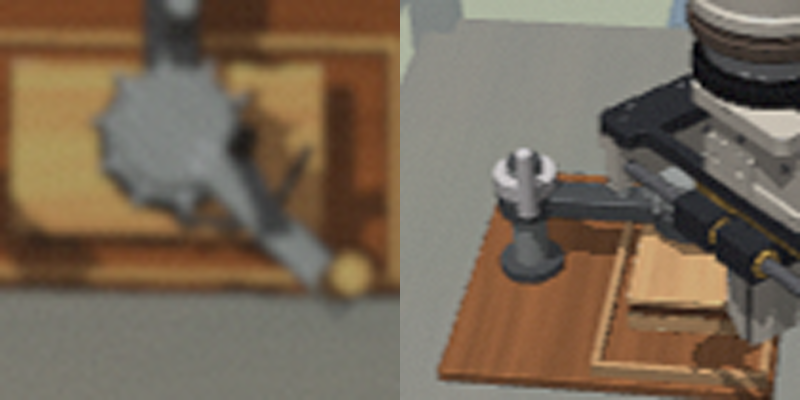

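The tab is now on the handle's right side (top crop (243,133)), which is tighten. The handle has swung near -0.75, with the knob at crop (350,270). Next I'll stroke it.

```bash
cat >>h.py <<'E'
def kn(h,z=126,r=100):
    return (round(P[0]-125-r*np.cos(h),1),round(P[1]+r*np.sin(h),1),z,round(-34*h,1))
E
python3 -c "
from h import *
k=onz('top',320+350*.175-.4,170+270*.175-.4,165);print(k);hand(k,k)
to((487,-20,210,26),kn(-.77,205))"
```

```text
[ 490.36276487 -111.79591578  165.        ]
handle -0.8060903189248529 len 97.69580195098453 tab along 97.69580195098453 left(+loosen) -3.4287082093158888e-15
t 39.4 p [490.9 245.8 210.3] yaw 45.0 F [ 0.3 -0.2  0.2] w 0.3
(487, -20, 210, 26) [-0.1908, 0.1852, 0.0001] [0.0014, -0.0028, 0.3319]
(np.float64(486.2), np.float64(-110.9), 205, 26.2) [-0.2556, 0.2489, 0.0051] [0.0014, -0.0028, 0.3284]
```

Call:
{"name": "jog_arm", "arguments": {"plan": [[[-0.036, 0.034, 0, 0, 0, 0.14, 0.5], [-0.072, 0.068, 0, 0, 0, 0.28, 0.5], [-0.108, 0.102, 0, 0, 0, 0.328, 0.5], [-0.144, 0.136, 0, 0, 0, 0.328, 0.5], [-0.18, 0.17, 0, 0, 0, 0.328, 0.5], [-0.21, 0.2, 0, 0, 0, 0.328, 0.5], [-0.235, 0.23, 0, 0, 0, 0.328, 0.5], [-0.254, 0.249, 0, 0, 0, 0.328, 0.5], [-0.254, 0.249, 0.004, 0, 0, 0.328, 0.5], [-0.254, 0.249, 0.004, 0, 0, 0.328, 0.5]]]}}

```text
time: 40.4
position: [486.6, -111.9, 205.8]
orientation: [3.061, 0.706, 0.004]
contact_force: [0.1, 0.1, -0.8]
grip_width: 45.8
```

```bash
python3 -c "
from h import *
print(np.round(env.get_state()['joint_pos'],2))
to(kn(-.79),kn(-.75))"
```

```text
[-0.02  0.22  0.22  1.96 -0.06  0.96 -0.89]
t 40.4 p [ 486.6 -111.9  205.8] yaw 26.0 F [ 0.1  0.1 -0.8] w 45.8
(np.float64(487.6), np.float64(-112.3), 126, 26.9) [0.0005, 0.0007, 0.0798] [0.0012, -0.0026, -0.0164]
(np.float64(484.8), np.float64(-109.5), 126, 25.5) [-0.0008, -0.0031, 0.0798] [0.0012, -0.0026, 0.0081]
```

Call:
{"name": "jog_arm", "arguments": {"plan": [[[0, 0, 0.035, 0, 0, 0, 0.5], [0, 0, 0.06, 0, 0, 0, 0.5], [0, 0, 0.075, 0, 0, 0, 0.5], [0, 0, 0.079, 0, 0, 0, 0.5], [0, 0, 0.079, 0, 0, 0, 0.72], [0, 0, 0.079, 0, 0, 0, 0.72], [0, 0, 0.079, 0, 0, 0, 0.72]]]}}

```text
time: 41.1
position: [487.8, -111.9, 127.9]
orientation: [3.06, 0.706, 0.008]
contact_force: [0.3, 0.1, -0.3]
grip_width: 27.8
```

```bash
python3 -c "
from h import *
to(*[kn(h) for h in np.arange(-.66,.9,.14)])"
```

```text
t 41.1 p [ 487.8 -111.9  127.9] yaw 26.0 F [ 0.3  0.1 -0.3] w 27.8
(np.float64(479.0), np.float64(-102.6), 126, np.float64(22.4)) [-0.0038, -0.0122, 0.0019] [0.0022, -0.0045, 0.0626]
(np.float64(471.2), np.float64(-91.0), 126, np.float64(17.7)) [-0.0057, -0.026, 0.0018] [0.002, -0.0046, 0.1446]
(np.float64(465.1), np.float64(-78.4), 126, np.float64(12.9)) [-0.0057, -0.04, 0.0018] [0.0018, -0.0047, 0.2284]
(np.float64(460.9), np.float64(-65.1), 126, np.float64(8.2)) [-0.0037, -0.0538, 0.0018] [0.0016, -0.0047, 0.3105]
(np.float64(458.5), np.float64(-51.3), 126, np.float64(3.4)) [0.0002, -0.0673, 0.0018] [0.0014, -0.0048, 0.3942]
(np.float64(458.1), np.float64(-37.3), 126, np.float64(-1.4)) [0.006, -0.08, 0.0018] [0.0012, -0.0049, 0.478]
(np.float64(459.6), np.float64(-23.4), 126, np.float64(-6.1)) [0.0134, -0.0919, 0.0018] [0.001, -0.0049, 0.56]
(np.float64(463.1), np.float64(-9.8), 126, np.float64(-10.9)) [0.0226, -0.1026, 0.0018] [0.0008, -0.005, 0.6438]
(np.float64(468.4), np.float64(3.1), 126, np.float64(-15.6)) [0.033, -0.1118, 0.0018] [0.0006, -0.005, 0.7258]
(np.float64(475.5), np.float64(15.2), 126, np.float64(-20.4)) [0.0447, -0.1196, 0.0018] [0.0004, -0.0051, 0.8096]
(np.float64(484.2), np.float64(26.1), 126, np.float64(-25.2)) [0.0573, -0.1256, 0.0019] [0.0002, -0.0051, 0.8934]
(np.float64(494.3), np.float64(35.8), 126, np.float64(-29.9)) [0.0706, -0.1299, 0.0019] [-0.0, -0.0052, 0.9754]
```

Call:
{"name": "jog_arm", "arguments": {"plan": [[[-0.004, -0.012, 0.002, 0.002, -0.004, 0.063, 0.72], [-0.0055, -0.026, 0.002, 0.002, -0.004, 0.145, 0.72], [-0.0055, -0.04, 0.002, 0.002, -0.004, 0.228, 0.72], [-0.0035, -0.054, 0.002, 0.002, -0.004, 0.31, 0.72], [0, -0.067, 0.002, 0.002, -0.004, 0.394, 0.72], [0.006, -0.08, 0.002, 0.001, -0.005, 0.478, 0.72], [0.0135, -0.092, 0.002, 0.001, -0.005, 0.56, 0.72], [0.0225, -0.1025, 0.002, 0.001, -0.005, 0.644, 0.72], [0.033, -0.112, 0.002, 0.001, -0.005, 0.726, 0.72], [0.0445, -0.1195, 0.002, 0, -0.005, 0.81, 0.72], [0.057, -0.1255, 0.002, 0, -0.005, 0.893, 0.72], [0.065, -0.128, 0.002, 0, -0.005, 0.9, 0.72]]]}}

```text
time: 42.3
position: [488.1, 31.6, 125.7]
orientation: [3.061, -0.698, -0.006]
contact_force: [-4.7, -2.4, -0.4]
grip_width: 25.7
```

```bash
python3 -c "
from h import *
p=env.get_state()['position'];hand(p,p)
to(*[kn(h) for h in np.arange(.6,-.95,-.14)])"
```

```text
handle 0.8063205340768587 len 101.0359138642311 tab along 101.03591386423109 left(+loosen) 3.76169721706956e-15
t 42.3 p [488.1  31.6 125.7] yaw -25.7 F [-4.7 -2.4 -0.4] w 25.7
(np.float64(475.5), np.float64(15.2), 126, np.float64(-20.4)) [-0.0042, 0.0202, -0.0002] [0.0024, 0.0035, -0.0926]
(np.float64(468.4), np.float64(3.1), 126, np.float64(-15.6)) [-0.0053, 0.0342, -0.0002] [0.0022, 0.0036, -0.1764]
(np.float64(463.1), np.float64(-9.8), 126, np.float64(-10.9)) [-0.0045, 0.0482, -0.0002] [0.0021, 0.0037, -0.2584]
(np.float64(459.6), np.float64(-23.4), 126, np.float64(-6.1)) [-0.0018, 0.0619, -0.0001] [0.0019, 0.0038, -0.3422]
(np.float64(458.1), np.float64(-37.3), 126, np.float64(-1.4)) [0.0029, 0.0751, -0.0001] [0.0018, 0.0039, -0.4242]
(np.float64(458.5), np.float64(-51.3), 126, np.float64(3.4)) [0.0093, 0.0875, -0.0001] [0.0016, 0.004, -0.508]
(np.float64(460.9), np.float64(-65.1), 126, np.float64(8.2)) [0.0175, 0.0989, -0.0001] [0.0015, 0.004, -0.5918]
(np.float64(465.1), np.float64(-78.4), 126, np.float64(12.9)) [0.027, 0.1091, -0.0001] [0.0013, 0.0041, -0.6738]
(np.float64(471.2), np.float64(-91.0), 126, np.float64(17.7)) [0.038, 0.1178, -0.0001] [0.0011, 0.0042, -0.7576]
(np.float64(479.0), np.float64(-102.6), 126, np.float64(22.4)) [0.0501, 0.1249, -0.0002] [0.001, 0.0043, -0.8396]
(np.float64(488.3), np.float64(-113.0), 126, np.float64(27.2)) [0.0629, 0.1302, -0.0002] [0.0008, 0.0043, -0.9234]
(np.float64(499.0), np.float64(-122.1), 126, np.float64(32.0)) [0.0765, 0.1338, -0.0002] [0.0006, 0.0044, -1.0072]
```

Force is about 5 N along the stroke, so the screw is being driven. Return stroke now.

Call:
{"name": "jog_arm", "arguments": {"plan": [[[-0.004, 0.02, 0, 0.002, 0.004, -0.093, 0.72], [-0.0055, 0.034, 0, 0.002, 0.004, -0.176, 0.72], [-0.0045, 0.048, 0, 0.002, 0.004, -0.258, 0.72], [-0.002, 0.062, 0, 0.002, 0.004, -0.342, 0.72], [0.003, 0.075, 0, 0.002, 0.004, -0.424, 0.72], [0.0095, 0.0875, 0, 0.002, 0.004, -0.508, 0.72], [0.0175, 0.099, 0, 0.001, 0.004, -0.592, 0.72], [0.027, 0.109, 0, 0.001, 0.004, -0.674, 0.72], [0.038, 0.118, 0, 0.001, 0.004, -0.758, 0.72], [0.05, 0.125, 0, 0.001, 0.004, -0.84, 0.72], [0.063, 0.13, 0, 0.001, 0.004, -0.923, 0.72], [0.066, 0.131, 0, 0.001, 0.004, -0.923, 0.72]]]}}

```text
time: 43.5
position: [491.9, -116.3, 126.7]
orientation: [3.053, 0.737, 0.002]
contact_force: [-0.9, 0.8, 1.1]
grip_width: 25.8
```

```bash
python3 -c "
from h import *
p=env.get_state()['position'];hand(p,p)
to(*[kn(h) for h in np.arange(-.66,.9,.14)])"
```

```text
handle -0.8484782984752455 len 99.97811351132239 tab along 99.97811351132239 left(+loosen) 2.687359990681711e-17
t 43.5 p [ 491.9 -116.3  126.7] yaw 27.1 F [-0.9  0.8  1.1] w 25.8
(np.float64(479.0), np.float64(-102.6), 126, np.float64(22.4)) [-0.0052, -0.0181, 0.0007] [0.001, -0.0014, 0.0825]
(np.float64(471.2), np.float64(-91.0), 126, np.float64(17.7)) [-0.0069, -0.032, 0.0006] [0.001, -0.0014, 0.1646]
(np.float64(465.1), np.float64(-78.4), 126, np.float64(12.9)) [-0.0066, -0.046, 0.0006] [0.0009, -0.0015, 0.2483]
(np.float64(460.9), np.float64(-65.1), 126, np.float64(8.2)) [-0.0042, -0.0597, 0.0006] [0.0009, -0.0015, 0.3304]
(np.float64(458.5), np.float64(-51.3), 126, np.float64(3.4)) [-0.0001, -0.0731, 0.0006] [0.0008, -0.0015, 0.4141]
(np.float64(458.1), np.float64(-37.3), 126, np.float64(-1.4)) [0.0059, -0.0857, 0.0006] [0.0007, -0.0016, 0.4979]
(np.float64(459.6), np.float64(-23.4), 126, np.float64(-6.1)) [0.0136, -0.0974, 0.0006] [0.0007, -0.0016, 0.5799]
(np.float64(463.1), np.float64(-9.8), 126, np.float64(-10.9)) [0.0229, -0.1079, 0.0006] [0.0006, -0.0017, 0.6637]
(np.float64(468.4), np.float64(3.1), 126, np.float64(-15.6)) [0.0335, -0.117, 0.0006] [0.0005, -0.0017, 0.7457]
(np.float64(475.5), np.float64(15.2), 126, np.float64(-20.4)) [0.0454, -0.1245, 0.0006] [0.0005, -0.0017, 0.8295]
(np.float64(484.2), np.float64(26.1), 126, np.float64(-25.2)) [0.0581, -0.1303, 0.0006] [0.0004, -0.0017, 0.9133]
(np.float64(494.3), np.float64(35.8), 126, np.float64(-29.9)) [0.0715, -0.1343, 0.0006] [0.0003, -0.0018, 0.9953]
```

Call:
{"name": "jog_arm", "arguments": {"plan": [[[-0.005, -0.018, 0.001, 0.001, -0.001, 0.083, 0.72], [-0.007, -0.032, 0.001, 0.001, -0.001, 0.165, 0.72], [-0.0065, -0.046, 0.001, 0.001, -0.001, 0.248, 0.72], [-0.004, -0.06, 0.001, 0.001, -0.001, 0.33, 0.72], [0, -0.073, 0.001, 0.001, -0.001, 0.414, 0.72], [0.006, -0.0855, 0.001, 0.001, -0.001, 0.498, 0.72], [0.0135, -0.0975, 0.001, 0.001, -0.001, 0.58, 0.72], [0.023, -0.108, 0.001, 0.001, -0.001, 0.664, 0.72], [0.0335, -0.117, 0.001, 0, -0.001, 0.746, 0.72], [0.0455, -0.1245, 0.001, 0, -0.001, 0.83, 0.72], [0.058, -0.13, 0.001, 0, -0.001, 0.913, 0.72], [0.067, -0.133, 0.001, 0, -0.001, 0.913, 0.72]]]}}

```text
time: 44.7
position: [488.2, 32.8, 125.1]
orientation: [3.062, -0.691, -0.006]
contact_force: [-5.1, -3.3, 0.3]
grip_width: 26.2
```

```bash
python3 -c "
from h import *
p=env.get_state()['position'];hand(p,p)
to(*[kn(h) for h in np.arange(.6,-.95,-.14)])"
```

```text
handle 0.815218335821827 len 101.84092935458615 tab along 101.84092935458617 left(+loosen) 4.620855086355866e-15
t 44.7 p [488.2  32.8 125.1] yaw -25.4 F [-5.1 -3.3  0.3] w 26.2
(np.float64(475.5), np.float64(15.2), 126, np.float64(-20.4)) [-0.0039, 0.0214, -0.0009] [0.0028, 0.0037, -0.088]
(np.float64(468.4), np.float64(3.1), 126, np.float64(-15.6)) [-0.0051, 0.0353, -0.0008] [0.0026, 0.0038, -0.1718]
(np.float64(463.1), np.float64(-9.8), 126, np.float64(-10.9)) [-0.0043, 0.0493, -0.0008] [0.0024, 0.0039, -0.2538]
(np.float64(459.6), np.float64(-23.4), 126, np.float64(-6.1)) [-0.0016, 0.063, -0.0007] [0.0023, 0.004, -0.3376]
(np.float64(458.1), np.float64(-37.3), 126, np.float64(-1.4)) [0.003, 0.0762, -0.0007] [0.0021, 0.0041, -0.4196]
(np.float64(458.5), np.float64(-51.3), 126, np.float64(3.4)) [0.0093, 0.0887, -0.0007] [0.002, 0.0042, -0.5034]
(np.float64(460.9), np.float64(-65.1), 126, np.float64(8.2)) [0.0174, 0.1001, -0.0007] [0.0018, 0.0043, -0.5872]
(np.float64(465.1), np.float64(-78.4), 126, np.float64(12.9)) [0.0269, 0.1104, -0.0007] [0.0016, 0.0044, -0.6692]
(np.float64(471.2), np.float64(-91.0), 126, np.float64(17.7)) [0.0379, 0.1191, -0.0007] [0.0014, 0.0045, -0.753]
(np.float64(479.0), np.float64(-102.6), 126, np.float64(22.4)) [0.0499, 0.1262, -0.0007] [0.0013, 0.0045, -0.835]
(np.float64(488.3), np.float64(-113.0), 126, np.float64(27.2)) [0.0628, 0.1316, -0.0008] [0.0011, 0.0046, -0.9188]
(np.float64(499.0), np.float64(-122.1), 126, np.float64(32.0)) [0.0763, 0.1353, -0.0008] [0.0009, 0.0047, -1.0025]
```

Call:
{"name": "jog_arm", "arguments": {"plan": [[[-0.004, 0.021, -0.001, 0.002, 0.004, -0.088, 0.72], [-0.005, 0.035, -0.001, 0.002, 0.004, -0.172, 0.72], [-0.0045, 0.049, -0.001, 0.002, 0.004, -0.254, 0.72], [-0.0015, 0.063, -0.001, 0.002, 0.004, -0.338, 0.72], [0.003, 0.076, -0.001, 0.002, 0.004, -0.42, 0.72], [0.0095, 0.0885, -0.001, 0.002, 0.004, -0.503, 0.72], [0.0175, 0.1, -0.001, 0.002, 0.004, -0.587, 0.72], [0.027, 0.1105, -0.001, 0.002, 0.004, -0.669, 0.72], [0.038, 0.119, -0.001, 0.001, 0.004, -0.753, 0.72], [0.05, 0.126, -0.001, 0.001, 0.004, -0.835, 0.72], [0.063, 0.1315, -0.001, 0.001, 0.004, -0.919, 0.72], [0.066, 0.1325, -0.001, 0.001, 0.004, -0.919, 0.72]]]}}

```text
time: 45.9
position: [491.7, -116.0, 126.8]
orientation: [3.054, 0.735, 0.001]
contact_force: [0.2, 0.7, -0.5]
grip_width: 25.5
```

```bash
python3 -c "
from h import *
to(*[kn(h) for h in np.arange(-.66,0,.14)])"
```

```text
t 45.9 p [ 491.7 -116.   126.8] yaw 27.1 F [ 0.2  0.7 -0.5] w 25.5
(np.float64(479.0), np.float64(-102.6), 126, np.float64(22.4)) [-0.0052, -0.0177, 0.0008] [0.0008, -0.0007, 0.0815]
(np.float64(471.2), np.float64(-91.0), 126, np.float64(17.7)) [-0.0069, -0.0316, 0.0008] [0.0008, -0.0007, 0.1635]
(np.float64(465.1), np.float64(-78.4), 126, np.float64(12.9)) [-0.0066, -0.0456, 0.0007] [0.0008, -0.0007, 0.2473]
(np.float64(460.9), np.float64(-65.1), 126, np.float64(8.2)) [-0.0043, -0.0594, 0.0007] [0.0008, -0.0008, 0.3293]
(np.float64(458.5), np.float64(-51.3), 126, np.float64(3.4)) [-0.0001, -0.0727, 0.0007] [0.0007, -0.0008, 0.4131]
```

Call:
{"name": "jog_arm", "arguments": {"plan": [[[-0.005, -0.018, 0.001, 0.001, -0.001, 0.082, 0.72], [-0.007, -0.032, 0.001, 0.001, -0.001, 0.164, 0.72]]]}}

```text
time: 46.1
position: [472.1, -91.1, 126.5]
orientation: [3.105, 0.469, 0.005]
contact_force: [2.9, -3.6, -1.2]
grip_width: 25.3
```

Call:
{"name": "jog_arm", "arguments": {"plan": [[[0, -0.012, 0, 0, 0, 0.06, 0.72], [0, -0.012, 0, 0, 0, 0.06, 0.72]]]}}

```text
time: 46.3
position: [466.9, -79.0, 126.6]
orientation: [3.118, 0.368, 0.003]
contact_force: [-0.4, -1.0, 0.8]
grip_width: 26.0
```

Call:
{"name": "jog_arm", "arguments": {"plan": [[[0.001, -0.012, 0, 0, 0, 0.06, 0.72], [0.001, -0.012, 0, 0, 0, 0.06, 0.72]]]}}

```text
time: 46.5
position: [463.6, -67.0, 126.6]
orientation: [3.128, 0.267, 0.0]
contact_force: [-1.6, -2.9, -0.7]
grip_width: 25.8
```

```bash
python3 -c "
from h import *
p=env.get_state()['position'];hand(p,p)
to(*[kn(h) for h in np.arange(-.5,.4,.1)])"
```

```text
handle -0.2657792560043193 len 97.7976547892797 tab along 97.79765478927972 left(+loosen) -8.577814386599123e-16
t 46.5 p [463.6 -67.  126.6] yaw 9.7 F [-1.6 -2.9 -0.7] w 25.8
(np.float64(470.2), np.float64(-89.2), 126, np.float64(17.0)) [0.0027, 0.023, 0.0006] [0.002, 0.0001, -0.1266]
(np.float64(465.9), np.float64(-80.2), 126, np.float64(13.6)) [-0.0, 0.0134, 0.0006] [0.002, 0.0001, -0.0673]
(np.float64(462.5), np.float64(-70.9), 126, np.float64(10.2)) [-0.0018, 0.0037, 0.0006] [0.002, 0.0, -0.0079]
(np.float64(460.0), np.float64(-61.2), 126, np.float64(6.8)) [-0.0026, -0.0063, 0.0006] [0.002, -0.0, 0.0514]
(np.float64(458.5), np.float64(-51.3), 126, np.float64(3.4)) [-0.0024, -0.0163, 0.0005] [0.002, -0.0001, 0.1108]
(np.float64(458.0), np.float64(-41.3), 126, np.float64(0.0)) [-0.0012, -0.0263, 0.0005] [0.002, -0.0002, 0.1701]
(np.float64(458.5), np.float64(-31.3), 126, np.float64(-3.4)) [0.001, -0.036, 0.0005] [0.002, -0.0002, 0.2294]
(np.float64(460.0), np.float64(-21.4), 126, np.float64(-6.8)) [0.0041, -0.0455, 0.0005] [0.002, -0.0003, 0.2888]
(np.float64(462.5), np.float64(-11.7), 126, np.float64(-10.2)) [0.0082, -0.0547, 0.0005] [0.002, -0.0003, 0.3481]
```

Still free, so I'll continue the third stroke in cautious pieces.

Call:
{"name": "jog_arm", "arguments": {"plan": [[[-0.002, -0.009, 0, 0.002, 0, 0.08, 0.72], [-0.002, -0.018, 0, 0.002, 0, 0.13, 0.72], [-0.001, -0.026, 0, 0.002, 0, 0.17, 0.72]]]}}

```text
time: 46.8
position: [458.2, -42.5, 127.1]
orientation: [3.14, -0.009, 0.002]
contact_force: [-1.5, -6.3, 2.9]
grip_width: 25.9
```

Call:
{"name": "jog_arm", "arguments": {"plan": [[[0, -0.012, 0, 0, 0, 0.06, 0.72], [0.001, -0.02, 0, 0, 0, 0.12, 0.72]]]}}

```text
time: 47.0
position: [458.9, -23.1, 127.2]
orientation: [3.132, -0.206, 0.002]
contact_force: [-1.4, -4.8, 0.2]
grip_width: 25.8
```

Call:
{"name": "jog_arm", "arguments": {"plan": [[[0.001, -0.012, 0, 0, 0, 0.06, 0.72], [0.003, -0.02, 0, 0, 0, 0.12, 0.72]]]}}

```text
time: 47.2
position: [463.4, -4.1, 127.1]
orientation: [3.112, -0.403, 0.0]
contact_force: [-3.6, -4.1, 3.3]
grip_width: 25.9
```

```bash
python3 -c "
from h import *
p=env.get_state()['position'];hand(p,p)
to(*[kn(h) for h in np.arange(.2,.9,.1)])"
```

```text
handle 0.3748125152395616 len 101.70828293913871 tab along 101.7082829391387 left(+loosen) -2.378796284564671e-15
t 47.2 p [463.4  -4.1 127.1] yaw -14.8 F [-3.6 -4.1  3.3] w 25.9
(np.float64(460.0), np.float64(-21.4), 126, np.float64(-6.8)) [0.0012, 0.0176, 0.0012] [0.0035, -0.0003, -0.1388]
(np.float64(462.5), np.float64(-11.7), 126, np.float64(-10.2)) [0.0011, 0.0076, 0.0012] [0.0035, -0.0004, -0.0795]
(np.float64(465.9), np.float64(-2.4), 126, np.float64(-13.6)) [0.002, -0.0023, 0.0011] [0.0035, -0.0005, -0.0201]
(np.float64(470.2), np.float64(6.6), 126, np.float64(-17.0)) [0.0039, -0.0121, 0.0011] [0.0035, -0.0006, 0.0392]
(np.float64(475.5), np.float64(15.2), 126, np.float64(-20.4)) [0.0068, -0.0217, 0.0011] [0.0035, -0.0007, 0.0986]
(np.float64(481.5), np.float64(23.1), 126, np.float64(-23.8)) [0.0106, -0.0309, 0.001] [0.0034, -0.0008, 0.1579]
(np.float64(488.3), np.float64(30.4), 126, np.float64(-27.2)) [0.0153, -0.0397, 0.001] [0.0034, -0.0009, 0.2172]
```

Call:
{"name": "jog_arm", "arguments": {"plan": [[[0.004, -0.012, 0, 0.003, 0, 0.04, 0.72], [0.007, -0.0215, 0, 0.003, 0, 0.1, 0.72]]]}}

```text
time: 47.4
position: [473.1, 14.6, 126.6]
orientation: [3.088, -0.567, -0.006]
contact_force: [-5.7, -2.9, 2.6]
grip_width: 25.9
```

Call:
{"name": "jog_arm", "arguments": {"plan": [[[0.004, -0.009, 0, 0, 0, 0.06, 0.72], [0.009, -0.019, 0, 0, 0, 0.11, 0.72], [0.01, -0.022, 0, 0, 0, 0.11, 0.72]]]}}

```text
time: 47.7
position: [486.3, 30.3, 125.7]
orientation: [3.046, -0.742, -0.017]
contact_force: [-9.4, -6.3, 5.0]
grip_width: 26.3
```

```bash
python3 -c "
from h import *
p=env.get_state()['position'];hand(p,p)
to(*[kn(h) for h in np.arange(.6,-.95,-.14)])"
```

```text
handle 0.7848646268575257 len 101.36954918714527 tab along 101.36954918714527 left(+loosen) -2.2047741774051917e-15
t 47.7 p [486.3  30.3 125.7] yaw -27.4 F [-9.4 -6.3  5. ] w 26.3
(np.float64(475.5), np.float64(15.2), 126, np.float64(-20.4)) [-0.0026, 0.0184, -0.0002] [0.0082, 0.0098, -0.1216]
(np.float64(468.4), np.float64(3.1), 126, np.float64(-15.6)) [-0.0034, 0.0324, -0.0] [0.0078, 0.0102, -0.2053]
(np.float64(463.1), np.float64(-9.8), 126, np.float64(-10.9)) [-0.0021, 0.0463, 0.0001] [0.0074, 0.0105, -0.2874]
(np.float64(459.6), np.float64(-23.4), 126, np.float64(-6.1)) [0.001, 0.06, 0.0002] [0.0069, 0.0108, -0.3711]
(np.float64(458.1), np.float64(-37.3), 126, np.float64(-1.4)) [0.0061, 0.073, 0.0002] [0.0065, 0.0111, -0.4532]
(np.float64(458.5), np.float64(-51.3), 126, np.float64(3.4)) [0.0129, 0.0853, 0.0003] [0.006, 0.0115, -0.5369]
(np.float64(460.9), np.float64(-65.1), 126, np.float64(8.2)) [0.0213, 0.0964, 0.0003] [0.0056, 0.0117, -0.6207]
(np.float64(465.1), np.float64(-78.4), 126, np.float64(12.9)) [0.0312, 0.1063, 0.0003] [0.0051, 0.012, -0.7028]
(np.float64(471.2), np.float64(-91.0), 126, np.float64(17.7)) [0.0424, 0.1147, 0.0003] [0.0046, 0.0123, -0.7865]
(np.float64(479.0), np.float64(-102.6), 126, np.float64(22.4)) [0.0546, 0.1214, 0.0002] [0.0042, 0.0125, -0.8686]
(np.float64(488.3), np.float64(-113.0), 126, np.float64(27.2)) [0.0677, 0.1264, 0.0001] [0.0036, 0.0128, -0.9523]
(np.float64(499.0), np.float64(-122.1), 126, np.float64(32.0)) [0.0814, 0.1295, 0.0] [0.0031, 0.013, -1.0361]
```

Call:
{"name": "jog_arm", "arguments": {"plan": [[[-0.0025, 0.0185, 0, 0.008, 0.01, -0.122, 0.72], [-0.0035, 0.0325, 0, 0.008, 0.01, -0.205, 0.72], [-0.002, 0.046, 0, 0.007, 0.01, -0.287, 0.72], [0.001, 0.06, 0, 0.007, 0.01, -0.371, 0.72], [0.006, 0.073, 0, 0.006, 0.011, -0.453, 0.72], [0.013, 0.0855, 0, 0.006, 0.011, -0.537, 0.72], [0.0215, 0.0965, 0, 0.006, 0.012, -0.621, 0.72], [0.031, 0.1065, 0, 0.005, 0.012, -0.703, 0.72], [0.0425, 0.1145, 0, 0.005, 0.012, -0.787, 0.72], [0.0545, 0.1215, 0, 0.004, 0.012, -0.869, 0.72], [0.0675, 0.1265, 0, 0.004, 0.013, -0.952, 0.72], [0.0705, 0.1275, 0, 0.004, 0.013, -0.952, 0.72]]]}}

```text
time: 48.9
position: [491.0, -115.9, 126.4]
orientation: [3.055, 0.734, 0.002]
contact_force: [-1.0, 0.6, 0.6]
grip_width: 25.6
```

Call:
{"name": "jog_arm", "arguments": {"plan": [[[-0.005, -0.018, 0.001, 0, 0, 0.082, 0.72], [-0.007, -0.032, 0.001, 0, 0, 0.164, 0.72]]]}}

```text
time: 49.1
position: [470.0, -90.1, 125.5]
orientation: [-3.106, -0.469, -0.003]
contact_force: [1.0, -0.2, -1.0]
grip_width: 25.7
```

Call:
{"name": "jog_arm", "arguments": {"plan": [[[0, -0.012, 0, 0, 0, 0.06, 0.72], [0, -0.014, 0, 0, 0, 0.06, 0.72]]]}}

```text
time: 49.3
position: [465.2, -74.7, 125.6]
orientation: [-3.118, -0.373, -0.003]
contact_force: [-0.5, -0.2, 0.3]
grip_width: 25.6
```

Call:
{"name": "jog_arm", "arguments": {"plan": [[[0.001, -0.012, 0, 0, 0, 0.06, 0.72], [0.0, -0.014, 0, 0, 0, 0.06, 0.72]]]}}

```text
time: 49.5
position: [462.4, -60.0, 125.9]
orientation: [-3.128, -0.28, -0.005]
contact_force: [1.6, -1.8, -0.1]
grip_width: 26.0
```

```bash
python3 -c "
from h import *
p=env.get_state()['position'];hand(p,p)
to(*[kn(h) for h in np.arange(-.3,.9,.1)])"
```

```text
handle -0.19326992771865203 len 97.43647353145877 tab along 97.43647353145876 left(+loosen) -3.0873385489455285e-16
t 49.5 p [462.4 -60.  125.9] yaw 10.2 F [ 1.6 -1.8 -0.1] w 26.0
(np.float64(462.5), np.float64(-70.9), 126, np.float64(10.2)) [-0.0018, 0.0107, -0.0001] [-0.001, -0.0032, 0.0008]
(np.float64(460.0), np.float64(-61.2), 126, np.float64(6.8)) [-0.0026, 0.0007, -0.0001] [-0.0011, -0.0032, 0.0601]
(np.float64(458.5), np.float64(-51.3), 126, np.float64(3.4)) [-0.0023, -0.0093, -0.0001] [-0.0011, -0.0031, 0.1195]
(np.float64(458.0), np.float64(-41.3), 126, np.float64(-0.0)) [-0.001, -0.0192, -0.0001] [-0.0012, -0.0031, 0.1788]
(np.float64(458.5), np.float64(-31.3), 126, np.float64(-3.4)) [0.0013, -0.0289, -0.0001] [-0.0013, -0.0031, 0.2382]
(np.float64(460.0), np.float64(-21.4), 126, np.float64(-6.8)) [0.0045, -0.0384, -0.0001] [-0.0014, -0.003, 0.2975]
(np.float64(462.5), np.float64(-11.7), 126, np.float64(-10.2)) [0.0087, -0.0475, -0.0] [-0.0015, -0.003, 0.3568]
(np.float64(465.9), np.float64(-2.4), 126, np.float64(-13.6)) [0.0137, -0.0561, -0.0] [-0.0016, -0.0029, 0.4162]
(np.float64(470.2), np.float64(6.6), 126, np.float64(-17.0)) [0.0195, -0.0642, 0.0] [-0.0017, -0.0029, 0.4755]
(np.float64(475.5), np.float64(15.2), 126, np.float64(-20.4)) [0.0263, -0.0717, 0.0] [-0.0018, -0.0029, 0.5349]
(np.float64(481.5), np.float64(23.1), 126, np.float64(-23.8)) [0.0336, -0.0784, 0.0001] [-0.0019, -0.0028, 0.5942]
(np.float64(488.3), np.float64(30.4), 126, np.float64(-27.2)) [0.0416, -0.0844, 0.0001] [-0.002, -0.0028, 0.6536]
```

Call:
{"name": "jog_arm", "arguments": {"plan": [[[-0.002, -0.009, 0, 0, 0, 0.1, 0.72], [-0.001, -0.017, 0, 0, 0, 0.16, 0.72]]]}}

```text
time: 49.7
position: [459.6, -45.7, 126.5]
orientation: [3.14, 0.025, 0.009]
contact_force: [0.9, -9.1, 0.3]
grip_width: 26.0
```

Call:
{"name": "jog_arm", "arguments": {"plan": [[[0, -0.012, 0, 0, 0, 0.06, 0.72], [0.001, -0.018, 0, 0, 0, 0.1, 0.72]]]}}

```text
time: 49.9
position: [459.5, -31.1, 126.5]
orientation: [3.134, -0.137, 0.008]
contact_force: [-4.2, -12.7, 3.0]
grip_width: 25.7
```

Call:
{"name": "jog_arm", "arguments": {"plan": [[[0.001, -0.01, 0, 0, 0, 0.06, 0.72], [0.003, -0.018, 0, 0, 0, 0.1, 0.72]]]}}

```text
time: 50.1
position: [461.0, -19.6, 126.1]
orientation: [3.116, -0.301, 0.0]
contact_force: [-11.8, -20.8, 12.3]
grip_width: 25.9
```

```bash
python3 -c "
from h import *
p=env.get_state()['position'];hand(p,p)
to(*[kn(h) for h in np.arange(.1,.9,.1)])"
```

```text
handle 0.2201258330951843 len 99.35419087333437 tab along 99.35419087333436 left(+loosen) 5.187102300830281e-16
t 50.1 p [461.  -19.6 126.1] yaw -11.0 F [-11.8 -20.8  12.3] w 25.9
(np.float64(458.5), np.float64(-31.3), 126, np.float64(-3.4)) [-0.0003, 0.012, 0.0002] [0.011, -0.0004, -0.1334]
(np.float64(460.0), np.float64(-21.4), 126, np.float64(-6.8)) [-0.0007, 0.002, 0.0001] [0.011, -0.0007, -0.074]
(np.float64(462.5), np.float64(-11.7), 126, np.float64(-10.2)) [-0.0001, -0.008, -0.0] [0.0109, -0.001, -0.0147]
(np.float64(465.9), np.float64(-2.4), 126, np.float64(-13.6)) [0.0015, -0.0178, -0.0001] [0.0109, -0.0013, 0.0447]
(np.float64(470.2), np.float64(6.6), 126, np.float64(-17.0)) [0.004, -0.0275, -0.0002] [0.0108, -0.0017, 0.104]
(np.float64(475.5), np.float64(15.2), 126, np.float64(-20.4)) [0.0075, -0.0369, -0.0003] [0.0108, -0.002, 0.1633]
(np.float64(481.5), np.float64(23.1), 126, np.float64(-23.8)) [0.0119, -0.0458, -0.0004] [0.0107, -0.0023, 0.2227]
(np.float64(488.3), np.float64(30.4), 126, np.float64(-27.2)) [0.0172, -0.0543, -0.0005] [0.0107, -0.0026, 0.282]
```

Call:
{"name": "jog_arm", "arguments": {"plan": [[[0.0, -0.008, 0, 0, 0, 0.0, 0.72], [0.0, -0.01, 0, 0, 0, 0.0, 0.72], [0.0, -0.01, 0, 0, 0, 0.0, 0.72]]]}}

```text
time: 50.4
position: [461.3, -16.7, 126.1]
orientation: [3.109, -0.306, -0.004]
contact_force: [-5.7, -17.2, 7.8]
grip_width: 25.8
```

Call:
{"name": "jog_arm", "arguments": {"plan": [[[0.0, -0.008, 0, 0, 0, 0.0, 0.72], [0.0, -0.012, 0, 0, 0, 0.0, 0.72], [0.0, -0.012, 0, 0, 0, 0.0, 0.72]]]}}

```text
time: 50.7
position: [461.6, -13.4, 125.9]
orientation: [3.1, -0.313, -0.009]
contact_force: [-5.4, -22.1, 7.7]
grip_width: 26.0
```

Call:
{"name": "jog_arm", "arguments": {"plan": [[[0.0, -0.012, 0, 0, 0, 0.0, 0.72], [0.0, -0.016, 0, 0, 0, 0.0, 0.72], [0.0, -0.016, 0, 0, 0, 0.0, 0.72], [0.0, -0.016, 0, 0, 0, 0.0, 0.72]]]}}

```text
time: 51.1
position: [462.6, -7.4, 125.7]
orientation: [3.09, -0.321, -0.014]
contact_force: [-6.5, -24.8, 10.1]
grip_width: 25.8
```

Call:
{"name": "jog_arm", "arguments": {"plan": [[[0.0, -0.012, 0, 0, 0, 0.0, 0.72], [0.0, -0.016, 0, 0, 0, 0.0, 0.72], [0.0, -0.016, 0, 0, 0, 0.0, 0.72], [0.0, -0.016, 0, 0, 0, 0.0, 0.72]]]}}

```text
time: 51.5
position: [463.4, -3.8, 125.3]
orientation: [3.077, -0.332, -0.02]
contact_force: [-7.5, -29.9, 12.2]
grip_width: 25.6
```

```bash
python3 -c "
from h import *
p=env.get_state()['position'];hand(p,p)
to(kn(.3),kn(.4),kn(.5))"
```

```text
handle 0.37768974084256435 len 101.75632608248823 tab along 101.75632608248824 left(+loosen) 4.553885428019321e-15
t 51.5 p [463.4  -3.8 125.3] yaw -12.3 F [ -7.5 -29.9  12.2] w 25.6
(np.float64(462.5), np.float64(-11.7), 126, -10.2) [0.0008, 0.008, -0.0003] [0.0479, 0.0084, -0.037]
(np.float64(465.9), np.float64(-2.4), 126, -13.6) [0.0021, -0.0018, -0.0008] [0.0481, 0.007, 0.0224]
(np.float64(470.2), np.float64(6.6), 126, -17.0) [0.0044, -0.0115, -0.0013] [0.0483, 0.0056, 0.0817]
```

Resistance climbed steadily to about 31 N, so the screw looks home. I'll retract towards -y to look from the side unobstructed.

Call:
{"name": "jog_arm", "arguments": {"plan": [[[0, 0.008, 0, 0.03, 0, 0, 0.6], [0, 0.008, 0, 0.045, 0, 0, 0.5], [0, 0.008, -0.04, 0.045, 0.005, 0, 0.5], [0, 0.008, -0.08, 0.045, 0.005, 0, 0.5], [0, 0.04, -0.1, 0.045, 0.005, 0, 0.5], [0, 0.09, -0.1, 0.045, 0.005, 0, 0.5], [0, 0.14, -0.1, 0.045, 0.005, 0, 0.5], [0, 0.19, -0.1, 0.045, 0.005, 0, 0.5], [0, 0.24, -0.1, 0.045, 0.005, 0, 0.5], [0, 0.29, -0.1, 0.045, 0.005, 0, 0.5], [0, 0.33, -0.1, 0.045, 0.005, 0, 0.5]]]}}

```text
time: 52.6
position: [394.3, -324.1, 241.7]
orientation: [3.12, -0.336, -0.002]
contact_force: [0.2, -0.1, -0.5]
grip_width: 45.7
```

```bash
python3 -c "
from h import *
s=grab('side','s13'); im=grab('top','t13')
a=cv2.resize(im[120:240,280:400],(400,400),interpolation=2);b=cv2.resize(s[140:240,240:340],(400,400),interpolation=2)
cv2.imwrite('pics/c13.png',np.hstack([a,b]))
to()
"
```

```text
t 52.7 p [ 392.8 -327.7  242. ] yaw -12.7 F [-0.1  0.4 -0.2] w 46.0
```

View pics/c13.png

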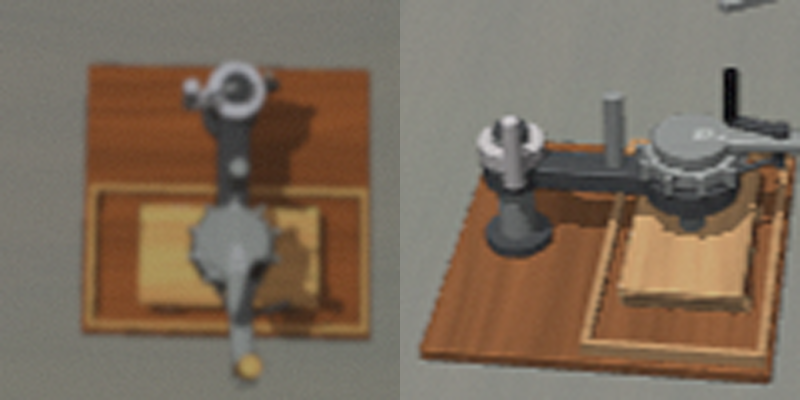

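The side view shows the pressing board resting on the blanks with no gap, and the tab on the tighten side. The handle has swung back to about 0. I'll do one more stroke to confirm the hard stop.

```bash
python3 -c "
from h import *
k=onz('top',280+248*.3-.4,120+367*.3-.4,165);print(k);hand(k,k)
to((456,-55,205,2),(458,-45,205,2))"
```

```text
[458.29884777 -46.36942304 165.        ]
handle -0.050802432837720346 len 99.82994944617359 tab along 99.82994944617359 left(+loosen) 4.377097330255638e-16
t 52.7 p [ 392.8 -327.7  242. ] yaw -12.7 F [-0.1  0.4 -0.2] w 46.0
(456, -55, 205, 2) [0.0015, -0.2801, 0.035] [0.0069, 0.0016, -0.2572]
(458, -45, 205, 2) [0.0013, -0.2903, 0.035] [0.0069, 0.0016, -0.2572]
```

Call:
{"name": "jog_arm", "arguments": {"plan": [[[0.001, -0.05, 0, 0.007, 0, -0.1, 0.5], [0.001, -0.1, 0, 0.007, 0, -0.2, 0.5], [0.001, -0.15, 0, 0.007, 0, -0.257, 0.5], [0.001, -0.2, 0, 0.007, 0, -0.257, 0.5], [0.001, -0.25, 0, 0.007, 0, -0.257, 0.5], [0.001, -0.29, 0.02, 0.007, 0, -0.257, 0.5], [0.001, -0.29, 0.035, 0.007, 0, -0.257, 0.5], [0.001, -0.29, 0.035, 0.007, 0, -0.257, 0.5], [0.001, -0.29, 0.035, 0.007, 0, -0.257, 0.5]]]}}

```text
time: 53.6
position: [457.5, -45.4, 205.1]
orientation: [-3.141, -0.055, 0.003]
contact_force: [0.9, -0.6, 0.4]
grip_width: 45.9
```

```bash
python3 -c "
from h import *
to((459,-46,126,2))"
```

```text
t 53.6 p [457.5 -45.4 205.1] yaw 2.0 F [ 0.9 -0.6  0.4] w 45.9
(459, -46, 126, 2) [0.0017, 0.0007, 0.0791] [-0.0002, 0.0021, 0.0002]
```

Call:
{"name": "jog_arm", "arguments": {"plan": [[[0.001, 0, 0.035, 0, 0, 0, 0.5], [0.001, 0, 0.06, 0, 0, 0, 0.5], [0.001, 0, 0.075, 0, 0, 0, 0.5], [0.001, 0, 0.079, 0, 0, 0, 0.5], [0.001, 0, 0.079, 0, 0, 0, 0.72], [0.001, 0, 0.079, 0, 0, 0, 0.72], [0.001, 0, 0.079, 0, 0, 0, 0.72]]]}}

```text
time: 54.3
position: [457.8, -48.5, 126.7]
orientation: [3.138, 0.051, -0.004]
contact_force: [-2.2, -10.3, -3.6]
grip_width: 28.0
```

```bash
python3 -c "
from h import *
to(*[kn(h) for h in (-.2,-.34,-.48,-.62,-.76,-.84)])"
```

```text
t 54.3 p [457.8 -48.5 126.7] yaw 1.9 F [ -2.2 -10.3  -3.6] w 28.0
(np.float64(460.0), np.float64(-61.2), 126, 6.8) [0.0017, 0.0128, 0.0008] [0.0027, 0.0024, -0.0859]
(np.float64(463.7), np.float64(-74.6), 126, 11.6) [0.005, 0.0263, 0.0008] [0.0026, 0.0025, -0.1697]
(np.float64(469.3), np.float64(-87.5), 126, 16.3) [0.0102, 0.0394, 0.0008] [0.0025, 0.0026, -0.2518]
(np.float64(476.6), np.float64(-99.4), 126, 21.1) [0.0171, 0.0515, 0.0009] [0.0024, 0.0027, -0.3355]
(np.float64(485.5), np.float64(-110.2), 126, 25.8) [0.0256, 0.0626, 0.0009] [0.0022, 0.0028, -0.4176]
(np.float64(491.3), np.float64(-115.8), 126, 28.6) [0.0312, 0.0684, 0.0009] [0.0022, 0.0029, -0.4664]
```

Call:
{"name": "jog_arm", "arguments": {"plan": [[[0.002, 0.013, 0.001, 0.003, 0.002, -0.086, 0.72], [0.005, 0.0265, 0.001, 0.003, 0.002, -0.17, 0.72], [0.01, 0.0395, 0.001, 0.003, 0.002, -0.252, 0.72], [0.017, 0.0515, 0.001, 0.003, 0.002, -0.336, 0.72], [0.0255, 0.0625, 0.001, 0.003, 0.002, -0.418, 0.72], [0.031, 0.0685, 0.001, 0.003, 0.002, -0.466, 0.72], [0.031, 0.0685, 0.001, 0.003, 0.002, -0.466, 0.72]]]}}

```text
time: 55.0
position: [492.3, -117.0, 127.1]
orientation: [3.045, 0.774, 0.002]
contact_force: [0.2, 0.4, 0.3]
grip_width: 25.8
```

Call:
{"name": "jog_arm", "arguments": {"plan": [[[-0.005, -0.018, 0.0, 0, 0, 0.082, 0.72], [-0.007, -0.024, 0.0, 0, 0, 0.12, 0.72]]]}}

```text
time: 55.2
position: [479.4, -103.0, 129.0]
orientation: [3.079, 0.579, 0.019]
contact_force: [15.0, -14.8, -14.2]
grip_width: 25.7
```

Call:
{"name": "jog_arm", "arguments": {"plan": [[[0, -0.01, 0, 0, 0, 0.06, 0.72], [0, -0.014, 0, 0, 0, 0.06, 0.72]]]}}

```text
time: 55.4
position: [476.2, -96.6, 129.9]
orientation: [3.089, 0.471, 0.027]
contact_force: [-0.7, -2.7, 0.1]
grip_width: 26.1
```

Call:
{"name": "jog_arm", "arguments": {"plan": [[[0, -0.01, 0, 0, 0, 0.06, 0.72], [0, -0.014, 0, 0, 0, 0.06, 0.72]]]}}

```text
time: 55.6
position: [472.3, -83.4, 130.5]
orientation: [3.102, 0.375, 0.031]
contact_force: [-1.3, -0.3, -0.1]
grip_width: 25.7
```

Call:
{"name": "jog_arm", "arguments": {"plan": [[[0, -0.01, 0, 0, 0, 0.06, 0.72], [0, -0.014, 0, 0, 0, 0.06, 0.72]]]}}

```text
time: 55.8
position: [469.1, -68.6, 130.8]
orientation: [3.113, 0.284, 0.033]
contact_force: [-0.9, -0.8, 0.8]
grip_width: 26.0
```

```bash
python3 -c "
from h import *
p=env.get_state()['position'];hand(p,p)
to(*[kn(h) for h in (-.2,-.1,0,.1,.2,.3)])"
```

```text
handle -0.29805627910468324 len 92.9686211048213 tab along 92.9686211048213 left(+loosen) -2.398297811969492e-15
t 55.8 p [469.1 -68.6 130.8] yaw 10.4 F [-0.9 -0.8  0.8] w 26.0
(np.float64(460.0), np.float64(-61.2), 126, 6.8) [-0.0077, -0.009, 0.0045] [0.0167, -0.0201, 0.0632]
(np.float64(458.5), np.float64(-51.3), 126, 3.4) [-0.0074, -0.019, 0.0043] [0.0161, -0.0206, 0.1225]
(np.float64(458.0), np.float64(-41.3), 126, 0) [-0.0061, -0.0289, 0.0042] [0.0155, -0.0211, 0.1819]
(np.float64(458.5), np.float64(-31.3), 126, -3.4) [-0.0038, -0.0387, 0.004] [0.0149, -0.0215, 0.2412]
(np.float64(460.0), np.float64(-21.4), 126, -6.8) [-0.0005, -0.0481, 0.0039] [0.0143, -0.022, 0.3005]
(np.float64(462.5), np.float64(-11.7), 126, -10.2) [0.0037, -0.0572, 0.0039] [0.0136, -0.0224, 0.3599]
```

Call:
{"name": "jog_arm", "arguments": {"plan": [[[-0.004, -0.005, 0.004, 0.015, -0.02, 0.06, 0.72], [-0.007, -0.014, 0.004, 0.015, -0.02, 0.1, 0.72]]]}}

```text
time: 56.0
position: [460.8, -56.1, 126.9]
orientation: [3.138, 0.129, 0.003]
contact_force: [0.0, -1.0, -0.6]
grip_width: 25.8
```

Call:
{"name": "jog_arm", "arguments": {"plan": [[[0, -0.008, 0, 0, 0, 0.04, 0.72], [0, -0.008, 0, 0, 0, 0.04, 0.72]]]}}

```text
time: 56.2
position: [459.3, -48.4, 126.9]
orientation: [3.139, 0.069, 0.001]
contact_force: [-1.7, -2.2, 0.5]
grip_width: 25.8
```

Call:
{"name": "jog_arm", "arguments": {"plan": [[[0, -0.008, 0, 0, 0, 0.02, 0.72], [0, -0.008, 0, 0, 0, 0.02, 0.72]]]}}

```text
time: 56.4
position: [458.8, -40.2, 127.0]
orientation: [3.139, 0.041, 0.001]
contact_force: [-1.3, -0.7, -0.3]
grip_width: 25.8
```

Call:
{"name": "jog_arm", "arguments": {"plan": [[[0, -0.008, 0, 0, 0, 0.0, 0.72], [0, -0.008, 0, 0, 0, 0.0, 0.72]]]}}

```text
time: 56.6
position: [458.2, -33.3, 127.0]
orientation: [3.138, 0.043, 0.001]
contact_force: [-1.3, -5.4, -0.9]
grip_width: 25.7
```

```bash
python3 -c "
from h import *
p=env.get_state()['position'];hand(p,p)
to()"
```

```text
handle 0.08016826633223939 len 100.12941752036743 tab along 100.12941752036743 left(+loosen) 5.936973645478342e-17
t 56.6 p [458.2 -33.3 127. ] yaw 1.6 F [-1.3 -5.4 -0.9] w 25.7
```

Call:
{"name": "jog_arm", "arguments": {"plan": [[[0, -0.006, 0, 0, 0, 0.0, 0.72], [0, -0.006, 0, 0, 0, 0.0, 0.72]]]}}

```text
time: 56.8
position: [458.1, -29.4, 127.1]
orientation: [3.135, 0.044, 0.001]
contact_force: [-0.8, -8.2, -2.9]
grip_width: 26.0
```

Call:
{"name": "jog_arm", "arguments": {"plan": [[[0, -0.008, 0, 0, 0, 0.0, 0.72], [0, -0.008, 0, 0, 0, 0.0, 0.72]]]}}

```text
time: 57.0
position: [458.2, -24.1, 127.0]
orientation: [3.132, 0.044, 0.003]
contact_force: [1.1, -7.8, -2.7]
grip_width: 26.0
```

Call:
{"name": "jog_arm", "arguments": {"plan": [[[0, -0.01, 0, 0, 0, 0.0, 0.72], [0, -0.01, 0, 0, 0, 0.0, 0.72]]]}}

```text
time: 57.2
position: [458.6, -18.1, 127.0]
orientation: [3.127, 0.043, 0.005]
contact_force: [2.7, -13.7, -4.6]
grip_width: 25.4
```

Call:
{"name": "jog_arm", "arguments": {"plan": [[[0, -0.012, 0, 0, 0, 0.0, 0.72], [0, -0.012, 0, 0, 0, 0.0, 0.72]]]}}

```text
time: 57.4
position: [459.2, -12.9, 126.9]
orientation: [3.12, 0.038, 0.009]
contact_force: [3.9, -21.4, -5.2]
grip_width: 25.6
```

Call:
{"name": "jog_arm", "arguments": {"plan": [[[0, -0.012, 0, 0, 0, 0.0, 0.72], [0, -0.016, 0, 0, 0, 0.0, 0.72], [0, -0.016, 0, 0, 0, 0.0, 0.72]]]}}

```text
time: 57.7
position: [460.3, -7.6, 126.7]
orientation: [3.109, 0.029, 0.013]
contact_force: [5.2, -31.0, -5.4]
grip_width: 26.0
```

Call:
{"name": "jog_arm", "arguments": {"plan": [[[0, -0.014, 0, 0, 0, 0.0, 0.72], [0, -0.014, 0, 0, 0, 0.0, 0.72], [0, -0.014, 0, 0, 0, 0.0, 0.72], [0, -0.014, 0, 0, 0, 0.0, 0.72], [0, -0.014, 0, 0, 0, 0.0, 0.72], [0, -0.014, 0, 0, 0, 0.0, 0.72], [0, -0.014, 0, 0, 0, 0.0, 0.72]]]}}

```text
time: 58.4
position: [461.0, -5.6, 126.5]
orientation: [3.097, 0.016, 0.016]
contact_force: [3.0, -34.9, -3.6]
grip_width: 25.9
```

```bash
python3 -c "
from h import *
p=env.get_state()['position'];hand(p,p)
s=grab('side','s14'); im=grab('top','t14')
a=cv2.resize(im[120:240,280:400],(400,400),interpolation=2);b=cv2.resize(s[140:240,240:340],(400,400),interpolation=2)
cv2.imwrite('pics/c14.png',np.hstack([a,b]))
to()"
```

```text
handle 0.3521882183019338 len 103.38319448208486 tab along 103.38319448208485 left(+loosen) 2.389477278129472e-15
t 58.5 p [461.   -5.6 126.5] yaw 0.6 F [  4.5 -34.6  -3.4] w 25.8
```

View pics/c14.png

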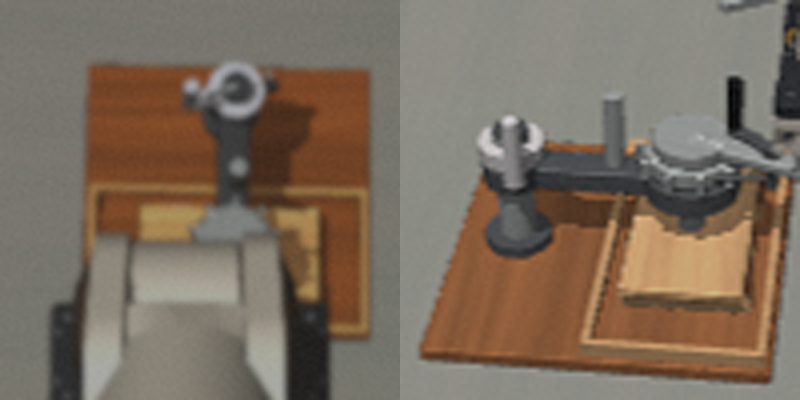

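It held 35 N steadily with the board unchanged, so the screw is fully home. I'll release, withdraw, and take the final look.

Call:
{"name": "jog_arm", "arguments": {"plan": [[[0, 0.006, 0, 0.02, 0, 0, 0.7], [0, 0.01, 0, 0.04, 0, 0, 0.6], [0, 0.012, 0, 0.04, 0, 0, 0.5], [0, 0.012, -0.04, 0.04, 0, 0, 0.5], [0, 0.012, -0.08, 0.04, 0, 0, 0.5], [0, 0.03, -0.11, 0.04, 0, 0, 0.5], [0, 0.08, -0.11, 0.04, 0, 0, 0.5], [0, 0.13, -0.11, 0.04, 0, 0, 0.5], [0, 0.18, -0.11, 0.04, 0, 0, 0.5], [0, 0.23, -0.11, 0.04, 0, 0, 0.5], [0, 0.28, -0.11, 0.04, 0, 0, 0.5], [0, 0.32, -0.11, 0.04, 0, 0, 0.5]]]}}

```text
time: 59.7
position: [463.9, -322.2, 251.2]
orientation: [3.136, 0.02, 0.018]
contact_force: [0.3, -0.3, -0.5]
grip_width: 45.7
```

```bash
python3 -c "
from h import *
s=grab('side','s15'); im=grab('top','t15')
a=cv2.resize(im[120:240,280:400],(400,400),interpolation=2);b=cv2.resize(im[100:300,110:310],(400,400),interpolation=2)
cv2.imwrite('pics/c15.png',np.hstack([a,b]))
o=cv2.imread('pics/top0.png')
for n,(u0,v0,u1,v1) in dict(vase=(230,105,270,150),cup=(190,118,230,160),mirror=(115,235,195,300),clipper=(462,190,490,222),pill=(428,238,478,286),yellow=(245,222,278,264)).items():
    print(n,round(float(np.abs(cv2.blur(o,(3,3)).astype(int)-cv2.blur(im,(3,3)))[v0:v1,u0:u1].mean()),1))
to()"
```

```text
vase 1.2
cup 1.4
mirror 1.3
clipper 32.6
pill 3.8
yellow 1.5
t 59.8 p [ 462.4 -326.3  251.4] yaw 0.3 F [-0.8  0.7  0.2] w 46.1
```

View pics/c15.png

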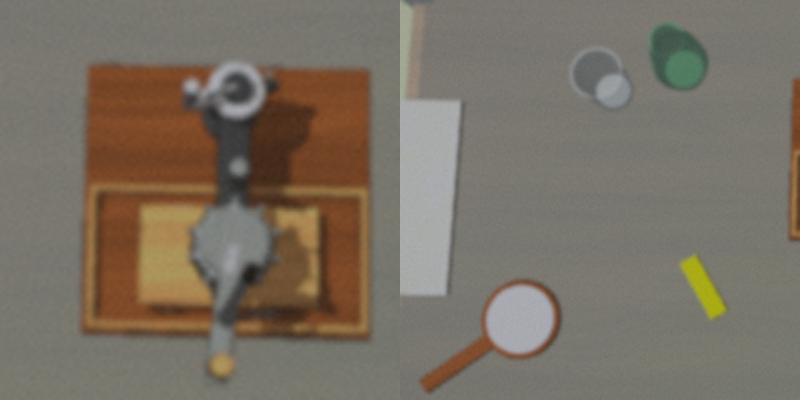

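```bash
python3 -c "
from rig import env
print(env.close_job())"
```

```text
the job is handed in; nothing more can be done
None
```

The job is handed in at about 60 s on the robot clock. All three blanks are in the press tray, with the arm closed, the collar locked, the lever on tighten and the screw against its stop.

**What I did**
- I laid the three blanks side by side with the veneer up. There were only three; the yellow look-alike was left alone.
- I closed the arm against its stop (31 N, no further movement) and turned the collar to its stop (about 33 N). Its peg sits on the locked direction to within about 2 mm.
- I flipped the pawl lever to tighten and worked the handle until it met firm resistance, well above the roughly 5 N of normal turning.

**What the last checks showed**
- **Press:** the board rests on the blanks with no visible gap, and the handle held 35 N steadily without the board moving. The collar is at the locked mark and the tab is on the tighten side.
- **Surroundings:** the vase, pen cup, mirror and yellow piece look unchanged. The pill organizer's image differs only slightly.

**What went wrong or stayed unsure**
- My first grasp closed too late and came away empty; I repeated it.
- The first push left the pawl lever half-way and the handle swung about 0.4 rad anticlockwise. The push was only 2–4 N, so I judge the screw was not wound back, but I could not measure it.
- The end of the screw's travel felt springy, and on one stroke the pawl seemed to slip a tooth under about 25 N. I judge the screw home from the force and the closed gap, because I had no direct reading of its angle.
- In the final top picture the gripper covered the nail clipper. The side view shortly before that showed a clipper-like object in that area, but I did not compare its position.

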